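Set a levelling stand and lay the lamp bar on it

ROBOT

A 6-joint arm with a two-finger parallel gripper is mounted at the origin on the work surface. World frame = base frame: x ahead of the robot, y to its left, z up, the work surface at z = 0. Lengths are in m, angles in rad, forces in N, time in s.
With the tool pointing down it reaches from about 0.375 to 0.975 m from the base axis. Payload 3.8 kg.
Tool frame: the origin (TCP) lies at the very end of the fingers, on their centre line; the grasp point (between the pads) lies 19 mm behind it; y points along the fingers, x is the direction in which the jaws open and shut, and the axes are right-handed (so a half turn about y gives the same grasp; the last joint's range is limited). The gripper opens to 88 mm and grips with 3 to 60 N. Pads are 18 mm wide; open, the fingers measure 123 mm over their backs; the gripper's body (75 mm by 187 mm) begins 45 mm behind the grasp point.
Start: joints at [1.139, 0.264, 1.604, -0, 1.274, -0.037], TCP at [0.26, 0.623, 0.239] pointing down, gripper open.
Joint ranges: [-2.63, 2.63], [-0.94, 2.18], [0.31, 2.57], [-1.31, 4.45], [0, 2.66], [-2.55, 2.55]. Speed limits (rad/s): [2.57, 2.57, 3.14, 3.14, 3.14, 3.14].

INTERFACE

Orientations are given as a 3x3 rotation matrix whose columns are the frame's x, y, z axes.
In Python, from bench import read_state, get_image, hand_in gives the robot as it stands.
- The arm moves only by the tool drive_tool, never from a script. Its argument "deltas" is a list that holds one entry, the list of rows, each a list of 6 numbers: the shift along the tool's x, y, z in cm, then the turn, a rotation vector about the tool's x, y, z in rad. In form: [[[dx, dy, dz, rx, ry, rz], ...]]. A call has exactly 8 rows; each row shifts and turns the commanded pose from where the row before left it, along the tool's axes as they then stand; what a row does not reach is not made up. A row lasts 1/8 s, in which the tool goes at most 62.5 mm and 10.7 degrees, less where a joint would pass 70% of its speed; a pose out of reach is approached as far as the arm can. A call with a gripper value outside its range is refused whole. "fingers" is the opening, from -1 (shut) to 1 (fully open), so that 0 is half open, set as the call begins (left out, the last holds). The fingers move at their own pace and stop on an object; the grip force is fixed at half the most. Time passes only in rows, so rows that do not move let the fingers close, or fill a call up. It gives the time, the measured TCP pose, the force and the opening at its end, in the units of the state.
- read_state(): the state, without advancing time (a new reading comes with each control period).
- get_image(name): name is "side" or "top" or "wrist"; returns a dict with "frame" (400x640x3 uint8, red, green, blue), "fx", "fy", "cx", "cy" (pixels), "T" (4x4, takes a point from camera to world coordinates). Camera axes: x right, y up, looking along -z (the intrinsics and any distortion apply to the point x, -y, -z); pixel columns grow to the right and rows downward; lengths in m; the calibration is good to about 2 mm. The wrist camera is an equidistant fisheye: a pixel r from the principal point sees the ray r / f radians off the axis. A picture is of the moment at which its call begins. There is no depth.
- hand_in(): hands the job in, once; it reports no verdict.
The state is a dict: "t": time; "joints": joint angles; "qvel": joint speeds; "joint_torque": joint torques, N m; "ee_pos": TCP position; "tool_rot": TCP orientation; "contact_force": force on the tool from outside, world axes, zero at the start; "moment": the same for the moment, N m; "finger_gap": opening from 0.0 (shut) to 1.0 (fully open).
Only numpy, scipy, OpenCV 4.12 (cv2) and the standard library are available. Lean on these libraries where they do the work, as an engineer would, in place of code of your own. Each camera call takes 0.05 s, during which the arm holds its last target.

TASK

Get the levelling stand ready for the lamp bar: lay every yellow packing disc in a neat centred stack on the stand's round blue plate, with the steel disc on top, and spin the knurled brass collar on the threaded rod until its top is level with the top of that stack. Then lay the red bar across, fork astride the rod and resting on the collar, other end on the middle of the steel disc, so that it lies level, and let go of it. Leave the pliers, the plug and the horn where they are.

Things in the scene. Friction and masses are not known exactly. Their poses are not given: they have to be found in the camera images.
- stand: Levelling stand, fixed to the bench: grey base plate 90 mm (its x) by 250 mm (its y), 12 mm thick. A round blue plate, 74 mm across, stands at its y = +80 mm, its flat top 34 mm above the bench, marked with a thin white ring (48 mm across). An upright threaded steel rod, 13 mm thick over the thread, stands at its y = -80 mm and ends 84 mm above the bench. Origin: centre of the base's underside; z up.
- plate_top (a point): Centre of the blue plate's top face, 34 mm above the bench; axes as the stand's.
- rod_top (a point): Top end of the threaded rod, on its axis, 84 mm above the bench; axes as the stand's. The rod's axis is 160 mm from the centre of the blue plate.
- collar: Knurled brass collar on the threaded rod, 46 mm across, 18 mm tall, axis upright on the rod; a short dark line marks its top face. Origin: centre of its underside, z up. Steep right-hand thread: turned counter-clockwise seen from above it rises, 24 mm a full turn (3.8 mm per rad), clockwise it sinks. It stays where it is left (turning takes about 0.1 N m) and does not sink under the bar. While turned it moves up or down by that much in the grip.
- collar_top (a point): Centre of the collar's top face, on the rod's axis: the height to be set. Highest possible 80 mm, lowest 44 mm above the bench; at the start 45 to 51 mm.
- collar_turn (a joint): Angle of the collar about the rod, rad, growing counter-clockwise seen from above (rising), 0 to 9.42. Collar top height above the bench = 44 mm + 3.82 mm per rad.
- pad1: Yellow packing disc, hard plastic, 46 mm across, 7 mm thick, 30 g, solid (no hole); all five yellow discs are alike, three to five are present. Origin: its very centre, 3.5 mm over what it lies on; z along its axis; either face may be up. Starts lying on the bench on the robot's left.
- pad2: Yellow packing disc, hard plastic, 46 mm across, 7 mm thick, 30 g, solid (no hole); all five yellow discs are alike, three to five are present. Origin: its very centre, 3.5 mm over what it lies on; z along its axis; either face may be up. Starts lying on the bench on the robot's left.
- pad3: Yellow packing disc, hard plastic, 46 mm across, 7 mm thick, 30 g, solid (no hole); all five yellow discs are alike, three to five are present. Origin: its very centre, 3.5 mm over what it lies on; z along its axis; either face may be up. Starts lying on the bench on the robot's left.
- pad4: Yellow packing disc, hard plastic, 46 mm across, 7 mm thick, 30 g, solid (no hole); all five yellow discs are alike, three to five are present. Origin: its very centre, 3.5 mm over what it lies on; z along its axis; either face may be up. Starts lying on the bench on the robot's left.
- pad5: Yellow packing disc, hard plastic, 46 mm across, 7 mm thick, 30 g, solid (no hole); all five yellow discs are alike, three to five are present. Origin: its very centre, 3.5 mm over what it lies on; z along its axis; either face may be up. Starts lying on the bench on the robot's left.
- cap: Steel disc, 46 mm across, 7 mm thick, 90 g, solid (no hole). Always present; belongs on top of the stack. Origin: its very centre, 3.5 mm over what it lies on; z along its axis; either face may be up. Starts lying on the bench among the yellow discs.
- bar: Red lamp bar, 12 mm thick, about 0.2 kg, 210 mm long along its x (from -105 to +105 mm). 26 mm wide from x = -105 to +65 mm; at its +x end a fork 44 mm wide with an open slot 18 mm wide from x = +65 mm to the end at +105 mm. Origin: mid-width and mid-thickness, near its balance point (6 mm above what it lies on); z through its thickness, either face may be up. Starts lying on the bench on the robot's right.
- bar_fork (a point): Point at the bar's mid-thickness in the middle of the fork's slot, at the bar's x = +80 mm: belongs on the rod's axis.
- bar_heel (a point): Point at the bar's mid-thickness at its x = -80 mm: belongs over the centre of the steel disc.
- pliers: Pliers with blue handles, about 180 mm long along their x, 20 mm high; beyond the stand; to be left alone.
- plug: Small grey and orange plug, about 45 x 26 x 25 mm, beyond the stand on the right; to be left alone.
- horn: Round metal horn, 90 mm across, 34 mm high; beyond the stand; to be left alone.
Things that resemble listed ones, but are neither listed nor needed, are in the scene too. Several things have the shape of the bar; the one meant has the colours described above.

How it is judged:
By the outcome, as a careful person would: the job done as asked, in the order asked, and still so for the second after the job is handed in, with the robot touching nothing.
Of pad1, pad2, pad3, pad4, pad5 only 3 to 5 are there at a start; the rules pass over those that are not, and their reading is None.
At some moment in a run one of pad1, pad2, pad3, pad4, pad5, cap, bar may be knocked a few centimetres aside while the robot is not near it.
Once in a run the grip may slacken for a moment while it holds something.
It also fails if it takes over 210 s, if anything falls off the work surface, if the arm or the gripper's body presses on something with over 40 N, if the wrist force passes 120 N, or if a joint passes its speed limit or range.

## Working session

There is one attempt and no reset: what is moved stays moved. The work goes in short steps, Python scripts to look and compute and a tool call to move; the robot and the scene stay as the last step left them, time stands still between calls to the robot, and variables do not carry over. Pictures are saved under pics/ and viewed, and the job is handed in when it is done.

Besides the shell and the picture viewer there is one more tool, called after "Call:" by a JSON object that holds its "op" and its "data". drive_tool: Moves the arm, as the interface text tells. Its arguments: {"type":"object","properties":{"deltas":{"type":"array","items":{"type":"array","items":{"type":"array","items":{"type":"number"}}}},"fingers":{"type":"number"}},"required":["deltas"]}

```bash
ls; mkdir -p pics; python3 - <<'E'
from bench import read_state,get_image
import cv2
s=read_state();print(s)
for n in("side","top","wrist"):
    g=get_image(n);cv2.imwrite(f"pics/{n}0.png",g["frame"][:,:,::-1]);print(n,{k:v for k,v in g.items() if k!="frame"})
E
```

```text
pics
{'t': 0.0, 'joints': array([ 1.13905525e+00,  2.64721085e-01,  1.60537753e+00, -2.14791366e-05,
        1.27364192e+00, -3.68955556e-02]), 'qvel': array([ 0.0009708 ,  0.00062578,  0.00157716, -0.00069954,  0.00170455,
        0.00038657]), 'joint_torque': array([-5.27315569e-04, -5.02104270e+01, -3.56884396e+01,  7.28266756e-02,
        2.93055503e-02, -1.48778058e-04]), 'ee_pos': array([0.25936316, 0.62242783, 0.23740767]), 'tool_rot': array([[ 3.84658827e-01, -8.80134255e-04, -9.23058401e-01],
       [ 9.23056324e-01, -1.95938411e-03,  3.84659829e-01],
       [-2.14717826e-03, -9.99997693e-01,  5.87190975e-05]]), 'contact_force': array([-0.07463813, -0.53639449, -0.20575009]), 'moment': array([ 0.03000978, -0.03962546, -0.05595481]), 'finger_gap': 0.9996983923031757}
side {'fx': 449.83456544326435, 'fy': 449.83456544326435, 'cx': 329.6643019931463, 'cy': 203.09568490436195, 'T': array([[ 0.87849812,  0.36552324, -0.30762608,  0.1794858 ],
       [-0.47753492,  0.65271233, -0.5881556 , -0.7709112 ],
       [-0.0141932 ,  0.66359579,  0.74795667,  0.91470368],
       [ 0.      
[... 161 characters left out ...]
ray([[-0.01339354,  0.98771882, -0.15566677,  0.3087554 ],
       [-0.99985222, -0.01490739, -0.00856155, -0.09432912],
       [-0.01077699,  0.1555291 ,  0.98777252,  1.40334225],
       [ 0.        ,  0.        ,  0.        ,  1.        ]])}
wrist {'fx': 309.70691628693146, 'fy': 309.70691628693146, 'cx': 316.74835596956666, 'cy': 196.4114053343771, 'T': array([[ 3.84004067e-01, -8.89378230e-01, -2.48087163e-01,
         1.96356582e-01],
       [ 9.23330862e-01,  3.69592791e-01,  1.04217502e-01,
         6.50148829e-01],
       [-9.97550082e-04, -2.69086479e-01,  9.63115503e-01,
         3.82816905e-01],
       [ 0.00000000e+00,  0.00000000e+00,  0.00000000e+00,
         1.00000000e+00]])}
```

View pics/side0.png

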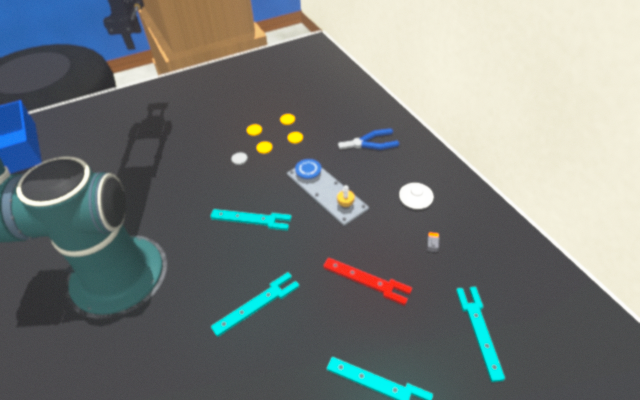

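View pics/top0.png

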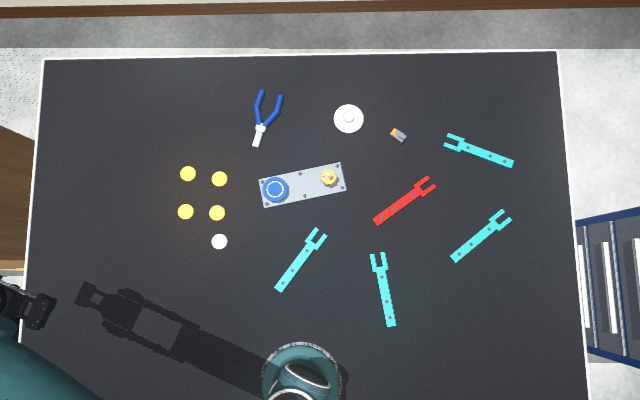

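View pics/wrist0.png

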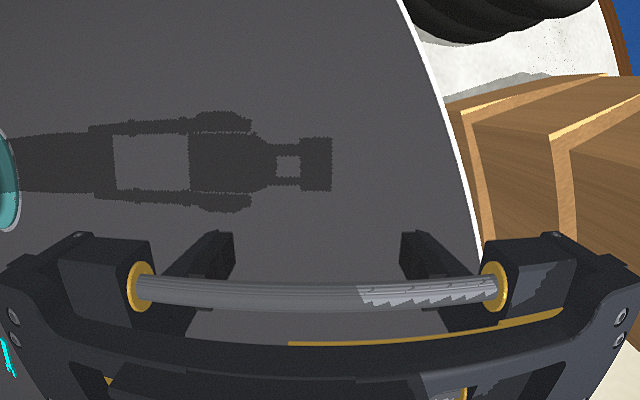

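Side view: four yellow discs at (254,130), (288,119), (264,147), (295,137), and the pale steel disc at (239,158). The stand's blue plate is at (308,169), the collar at (345,198), and the red bar at (368,280). The cyan forked bars are decoys. Top view: yellow discs at (188,174), (219,179), (185,212), (217,213), steel at (219,241), plate at (275,189), collar at (328,177), and red bar at (404,201).

Possible confusions:
- **Bar:** the four cyan forked bars. Red is the one described.
- **Steel disc:** the white horn at (348,118), which is 90 mm across. I choose the small disc at (219,241).

```bash
cat > h.py <<'E'
import numpy as np,cv2
from bench import read_state,get_image
def ray(g,u,v):
    a=(u-g["cx"])/g["fx"];b=(v-g["cy"])/g["fy"]
    if g.get("fish"):
        r=np.hypot(a,b);k=np.sin(r)/max(r,1e-9);d=np.array([a*k,-b*k,-np.cos(r)])
    else: d=np.array([a,-b,-1.])
    d=g["T"][:3,:3]@d
    return g["T"][:3,3],d/np.linalg.norm(d)
def img(n,save=None):
    g=get_image(n);g["fish"]=n=="wrist";
    if save: cv2.imwrite("pics/"+save,g["frame"][:,:,::-1])
    return g
def plane(g,u,v,z):
    o,d=ray(g,u,v);return o+d*(z-o[2])/d[2]
def proj(g,p):
    q=g["T"][:3,:3].T@(np.asarray(p,float)-g["T"][:3,3]);x,y,z=q[0],-q[1],-q[2]
    if g.get("fish"):
        r=np.hypot(x,y);th=np.arctan2(r,z);k=th/max(r,1e-9);return g["cx"]+g["fx"]*x*k,g["cy"]+g["fy"]*y*k
    return g["cx"]+g["fx"]*x/z,g["cy"]+g["fy"]*y/z
def tri(obs):
    A=np.zeros((3,3));b=np.zeros(3);R=[]
    for g,u,v in obs:
        o,d=ray(g,u,v);P=np.eye(3)-np.outer(d,d);A+=P;b+=P@o;R.append((P,o))
    x=np.linalg.solve(A,b);return x,[np.linalg.norm(P@(x-o)) for P,o in R]
def blobs(g,lo,hi,amin=20,amax=1e9,roi=None):
    hsv=cv2.cvtColor(g["frame"],cv2.COLOR_RGB2HSV);m=cv2.inRange(hsv,np.array(lo),np.array(hi))
    if roi is not None:
        k=np.zeros_like(m);x0,y0,x1,y1=roi;k[y0:y1,x0:x1]=255;m&=k
    n,l,st,c=cv2.connectedComponentsWithStats(m)
    return [(c[i],st[i],(l==i).astype(np.uint8)) for i in range(1,n) if amin<=st[i,4]<=amax]
YEL=((20,120,120),(35,255,255));RED=((0,150,100),(8,255,255));STEEL=((0,0,140),(179,60,255));BLUE=((100,120,80),(125,255,255))
def go(p,yaw=None,s=None):
    """TCP target p (world), tool-down, x axis at yaw: print turn and shift (cm) in tool axes after the turn"""
    s=s or read_state();R=s["tool_rot"];cur=np.arctan2(R[1,0],R[0,0])
    if yaw is None: yaw=cur
    t=(yaw-cur+np.pi)%(2*np.pi)-np.pi
    c,sn=np.cos(yaw),np.sin(yaw);R2=np.array([[c,0,-sn],[sn,0,c],[0,-1,0]])
    # z = x cross y
    R2[:,2]=np.cross(R2[:,0],R2[:,1])
    d=(np.asarray(p)-s["ee_pos"])*100
    print("tcp",s["ee_pos"].round(4),"yaw",round(cur,4),"ry",round(-t,4),"shift after turn cm",(R2.T@d).round(2),"shift now",(R.T@d).round(2),"t",round(s["t"],2))
E
python3 - <<'E'
from h import *
T=img("top");S=img("side")
for n,g in(("top",T),("side",S)):
    for nm,c in(("Y",YEL),("St",STEEL),("R",RED),("B",BLUE)):
        for a,st,m in blobs(g,*c,amin=30,amax=900): print(n,nm,a.round(1),st, plane(g,*a,.007).round(3))
for nm,cands in (("Y",YEL),):
    for a,st,m in blobs(T,*YEL,30,900):
        best=min(((tri([(T,*a),(S,*b)]),b) for b,_,_ in blobs(S,*YEL,30,900)),key=lambda x:sum(x[0][1]));print(a,best[1],best[0][0].round(4),np.round(best[0][1],4))
cv2.imwrite("pics/crop.png",cv2.resize(T["frame"][140:270,160:480,::-1],None,fx=2.5,fy=2.5,interpolation=cv2.INTER_CUBIC))
E
```

```text
top Y [220.4 212.5] [214 205  11  16  30] [0.489 0.232 0.007]
top St [283.7  17.9] [273  14  24  11 147] [1.103 0.046 0.007]
top St [239.8  28.5] [235  24  10   9  30] [1.07  0.184 0.007]
top St [305.9  34.3] [303  30   8  10  31] [ 1.046 -0.024  0.007]
top St [348.3 118.1] [333 104  31  29 693] [ 0.772 -0.151  0.007]
top St [258.1 134.3] [252 123  14  24 180] [0.726 0.123 0.007]
top St [399.3 135.5] [393 130  13  12  85] [ 0.715 -0.303  0.007]
top St [277.2 184.3] [268 181  16  10  30] [0.571 0.065 0.007]
top St [617.4 288.7] [610 221  16 135 362] [ 0.253 -0.908  0.007]
top St [589.7 285.4] [583 226  14 122 268] [ 0.263 -0.83   0.007]
top St [218.9 241. ] [211 234  17  15 204] [0.405 0.235 0.007]
top St [637.5 254.9] [634 238   6  48 153] [ 0.348 -0.976  0.007]
top St [609.3 286.3] [601 242  17  92 614] [ 0.26  -0.885  0.007]
top St [ 20.  330.3] [ 18 319   5  24  77] [0.159 0.798 0.007]
top St [299.3 343.1] [292 342  16   4  45] [0.114 0.001 0.007]
top St [315.  346.3] [309 343  13   8  42] [ 0.105 -0.043  0.007]
top St [284.4 346.3] [279 344  11   6  30] [0.106 0.043 0.007]
top St
[... 1189 characters left out ...]
[0.403 0.233 0.007]
side St [ 54.5 189. ] [ 16 157  74  50 697] [-0.096  0.367  0.007]
side St [  3.5 175.4] [  0 168   9  15  52] [-0.22   0.499  0.007]
side St [100.9 197.2] [ 96 173  15  57 272] [0.013 0.27  0.007]
side St [415.9 195.2] [399 182  35  27 750] [ 0.772 -0.147  0.007]
side St [ 87.1 247.2] [ 52 230  65  26 340] [-0.048  0.11   0.007]
side St [433.  241.9] [428 237  11  11 105] [ 0.716 -0.297  0.007]
side B [273.    7.6] [252   0  48  21 728] [0.885 1.077 0.007]
side B [378.1 139.7] [361 128  38  22 434] [0.808 0.099 0.007]
side B [307.6 168.1] [295 159  26  20 318] [0.562 0.093 0.007]
[220.43333333 212.46666667] [263.86127168 147.02312139] [0.4858 0.2303 0.0164] [0.002 0.002]
```

View pics/crop.png

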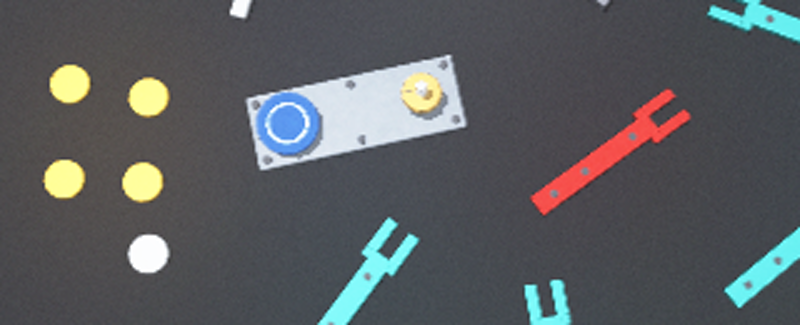

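The enlarged crop confirms the choices: four yellow discs, a pale steel disc at crop (148,254), the blue plate with a white ring, the brass collar, and one red bar. Next I triangulate with a wider yellow mask.

```bash
sed -i 's/^YEL=.*120,120),(35/YEL=((20,70,120),(35/;' h.py; sed -i 's/^YEL=((20,120,120)/YEL=((20,70,120)/' h.py
cat >> h.py <<'E'
def disc_fit(m):
    c=max(cv2.findContours(m,cv2.RETR_EXTERNAL,cv2.CHAIN_APPROX_NONE)[0],key=cv2.contourArea)
    return cv2.convexHull(c)
def survey():
    T=img("top");S=img("side");out={}
    roiT=(150,90,360,280);roiS=(180,90,330,220)
    for k,c in(("Y",YEL),("St",((0,0,170),(179,45,255)))):
        bs=[b for b in blobs(S,*c,40,400,roiS)]
        for a,st,m in blobs(T,*c,90,400,roiT):
            r=[(tri([(T,*a),(S,*b)]),b) for b,_,_ in bs]
            if not r: continue
            (x,e),b=min(r,key=lambda q:sum(q[0][1]))
            print(k,a.round(1),b.round(1),"tri",x.round(4),"e",np.round(e,4),"planes",plane(T,*a,.007)[:2].round(4),plane(S,*b,.007)[:2].round(4))
    return T,S
E
python3 - <<'E'
from h import *
T,S=survey()
# plate: blue+white filled hull
for n,g,roi in(("T",T,(255,170,295,210)),("S",S,(290,155,330,185))):
    bl=blobs(g,*BLUE,30,900,roi);m=sum(b[2] for b in bl);h=cv2.convexHull(np.argwhere(m>0)[:,::-1].astype(np.int32));M=cv2.moments(h);c=(M["m10"]/M["m00"],M["m01"]/M["m00"]);print(n,"plate",c,cv2.minEnclosingCircle(h),plane(g,*c,.034).round(4))
    locals()[n+"c"]=c
print(tri([(T,*Tc),(S,*Sc)]))
for n,g,roi in(("T",T,(300,160,350,195)),("S",S,(325,180,365,215))):
    for a,st,m in blobs(g,(12,60,80),(35,255,255),30,900,roi): print(n,"collar",a,st,plane(g,*a,.048).round(4))
# stand base corners
for n,g,roi in(("T",T,(250,150,355,215)),("S",S,(280,150,375,230))):
    hsv=cv2.cvtColor(g["frame"],cv2.COLOR_RGB2HSV)
    m=(hsv[...,2]>125).astype(np.uint8);k=np.zeros_like(m);k[roi[1]:roi[3],roi[0]:roi[2]]=1;m&=k
    n_,l,st,c=cv2.connectedComponentsWithStats(m);i=1+st[1:,4].argmax();h=cv2.convexHull(np.argwhere(l==i)[:,::-1].astype(np.int32))
    r=cv2.minAreaRect(h);print(n,r,[plane(g,*p,.012)[:2].round(4) for p in cv2.boxPoints(r)])
E
```

```text
Y [187.5 173.2] [287.2 118.9] tri [0.6089 0.3345 0.0037] e [0.0005 0.0005] planes [0.6087 0.3333] [0.6069 0.3305]
Y [328.3 177. ] [294.8 137.2] tri [ 0.4973 -0.0812  0.293 ] e [0.0358 0.0358] planes [ 0.5907 -0.0875] [0.589  0.2362]
Y [219.  178.5] [294.8 137.2] tri [0.5911 0.2395 0.0039] e [0.0007 0.0007] planes [0.5912 0.2386] [0.589  0.2362]
Y [185.2 211.3] [253.8 129.5] tri [0.4937 0.3375 0.0042] e [0.0007 0.0007] planes [0.494  0.3365] [0.4921 0.3342]
Y [216.6 212.5] [264.1 147. ] tri [0.4891 0.2443 0.004 ] e [0.0004 0.0004] planes [0.489  0.2435] [0.4877 0.241 ]
St [258.  134.5] [239.  157.7] tri [0.5113 0.079  0.1976] e [0.1507 0.1507] planes [0.7251 0.1233] [0.4036 0.2332]
St [218.8 241. ] [239.  157.7] tri [0.4047 0.2357 0.0047] e [0.0006 0.0006] planes [0.4051 0.235 ] [0.4036 0.2332]
T plate (274.85496183206106, 188.9578335150854) ((274.7790832519531, 188.94186401367188), 12.374333381652832) [0.5521 0.0684 0.034 ]
S plate (307.682601205857, 168.2355727820844) ((307.6666564941406, 167.0833282470703), 12.713017463684082) [0.5504 0.0671 0.034 ]
(array([0.55184534, 0.06881043, 0.03205456]), [np.float64(0.0006624033387167039), np.float64(0.0006624033387167579)])
T collar [328.43529412 177.09411765] [321 169  16  16 170] [ 0.5821 -0.0882  0.048 ]
S collar [345.51948052 198.57575758] [337 190  18  18 231] [ 0.5794 -0.0957  0.048 ]
T ((301.93170166015625, 184.51461791992188), (29.753128051757812, 85.1386489868164), 77.90524291992188) [array([0.5872, 0.1236]), array([ 0.6376, -0.1245]), array([ 0.5493, -0.1413]), array([0.4998, 0.1045])]
S ((327.890380859375, 189.56283569335938), (84.39752960205078, 32.261802673339844), 41.76029968261719) [array([0.4951, 0.0996]), array([0.5947, 0.1613]), array([ 0.6405, -0.1217]), array([ 0.5496, -0.1643])]
```

Four yellow discs and one steel disc are present. Both views triangulate their tops close to the bench (about 4 mm, nominal 7) and the plate at 32 mm (nominal 34), so calibration reads 2–3 mm low. I'm moving above the disc at (0.591, 0.2395).

Call:
{"op": "drive_tool", "data": {"deltas": [[[0,0,0,0,-0.132,0],[0,0,0,0,-0.132,0],[0,0,0,0,-0.131,0],[-2.95,0.7,-2.55,0,0,0],[-2.95,0.7,-2.55,0,0,0],[-2.95,0.7,-2.55,0,0,0],[-2.95,0.7,-2.55,0,0,0],[-2.95,0.7,-2.55,0,0,0]]], "fingers": 0.5}}

```text
t: 1.35
ee_pos: [0.3879, 0.4746, 0.2036]
tool_rot: [[-0.0, 0.0, -1.0], [1.0, 0.0, -0.0], [0.0, -1.0, -0.0]]
contact_force: [1.3, -0.1, 0.5]
finger_gap: 0.753
```

Call:
{"op": "drive_tool", "data": {"deltas": [[[-2.95,0.7,-2.55,0,0,0],[-2.95,0.7,-2.55,0,0,0],[-2.95,0.7,-2.55,0,0,0],[-2.95,0.7,-2.55,0,0,0],[-2.95,0.7,-2.55,0,0,0],[-2.95,0.7,-2.55,0,0,0],[-2.95,0.7,-2.55,0,0,0],[-2.95,0.7,-2.55,0,0,0]]]}}

```text
t: 2.35
ee_pos: [0.592, 0.2386, 0.1476]
tool_rot: [[-0.0, 0.0, -1.0], [1.0, 0.0, -0.0], [0.0, -1.0, -0.0]]
contact_force: [-0.2, -0.4, -0.6]
finger_gap: 0.754
```

```bash
cat >> h.py <<'E'
def wdisc(g,col,z,near,save=None):
    """disc centre in wrist picture: contour pixels cast to plane z, circle centre by enclosing ellipse"""
    best=None
    for a,st,m in blobs(g,*col,150):
        h=disc_fit(m)[:,0,:].astype(float)
        P=np.array([plane(g,u,v,z)[:2] for u,v in h]);c,r=cv2.minEnclosingCircle((P*1000).astype(np.float32))
        A=np.c_[2*P,np.ones(len(P))];s=np.linalg.lstsq(A,(P**2).sum(1),rcond=None)[0]
        c=s[:2];r=np.sqrt(s[2]+c@c)
        d=np.hypot(*(c-np.array(near)))
        if best is None or d<best[0]: best=(d,c,r,a,st[4])
    return best
E
python3 - <<'E'
from h import *
go([.5911,.2395,.12],np.pi/2)
g=img("wrist","w1.png");print(proj(g,read_state()["ee_pos"]),proj(g,[.5911,.2395,.007]))
print(wdisc(g,YEL,.007,(.591,.2395)))
E
```

```text
tcp [0.592  0.2386 0.1476] yaw 1.5709 ry 0.0001 shift after turn cm [0.09 2.76 0.09] shift now [0.09 2.76 0.1 ] t 2.35
(np.float64(307.5760294732616), np.float64(251.69925069253253)) (np.float64(316.45779759054517), np.float64(183.65289085557833))
(np.float64(0.000793922004745784), array([0.591136  , 0.23871781]), np.float64(0.02347757774773881), array([315.73418394, 183.25837321]), np.int32(1881))
```

View pics/w1.png

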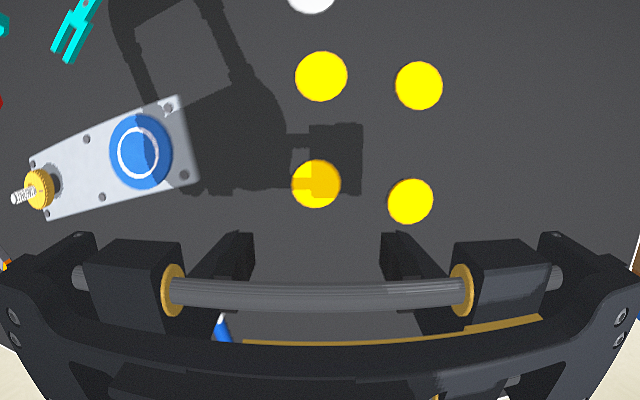

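```bash
python3 - <<'E'
from h import *
g=img("wrist");s=read_state();R=s["tool_rot"]
print((R.T@(g["T"][:3,3]-s["ee_pos"])).round(4));print((R.T@g["T"][:3,:3]).round(4));print(proj(g,s["ee_pos"]),g["cx"],g["cy"])
print(s["ee_pos"],wdisc(g,YEL,.007,(.591,.2395)))
for x in(.38,.62): print(proj(g,s["ee_pos"]+R@[ .03,0,0]),proj(g,s["ee_pos"]+R@[-.03,0,0]))
E
```

```text
[-0.0007 -0.1449  0.0671]
[[ 1.000e+00 -2.500e-03  1.000e-04]
 [ 8.000e-04  2.711e-01 -9.625e-01]
 [ 2.400e-03  9.625e-01  2.711e-01]]
(np.float64(318.09840418967707), np.float64(245.70369750211853)) 316.74835596956666 196.4114053343771
[0.59296714 0.23659656 0.14685389] (np.float64(0.0012670296837802497), array([0.58992056, 0.24016346]), np.float64(0.02294066240049785), array([321.530871  , 179.52590959]), np.int32(1814))
(np.float64(375.78549479725365), np.float64(245.2513146214147)) (np.float64(260.31502415447414), np.float64(245.01703543501583))
(np.float64(375.78549479725365), np.float64(245.2513146214147)) (np.float64(260.31502415447414), np.float64(245.01703543501583))
```

The disc under the gripper is at (316,183), and the plate is at (140,152). The arm was still settling in that picture, so I'll add settle rows. Then descend.

Call:
{"op": "drive_tool", "data": {"deltas": [[[0,0,0,0,0,0],[0,0,0,0,0,0],[0,1,0,0,0,0],[0,2,0,0,0,0],[0,2,0,0,0,0],[0,2,0,0,0,0],[0,0,0,0,0,0],[0,0,0,0,0,0]]]}}

```text
t: 3.45
ee_pos: [0.5914, 0.2396, 0.0776]
tool_rot: [[-0.0, -0.0, -1.0], [1.0, -0.0, -0.0], [-0.0, -1.0, 0.0]]
contact_force: [-0.0, -0.4, -0.8]
finger_gap: 0.752
```

```bash
python3 - <<'E'
from h import *
g=img("wrist","w2.png");s=read_state();R=s["tool_rot"]
print(np.abs(s["qvel"]).max(),s["contact_force"]);b=wdisc(g,YEL,.007,(.591,.2395));print(b)
go([b[1][0],b[1][1],.003])
E
```

```text
0.008224797611685566 [ 0.58936721 -0.22014522  0.4819295 ]
(np.float64(0.0013095522049568372), array([0.58984625, 0.24011951]), np.float64(0.022978067945148527), array([315.81508926, 204.04951162]), np.int32(2969))
tcp [0.5919 0.2398 0.0783] yaw 1.5709 ry -0.0 shift after turn cm [0.03 7.53 0.2 ] shift now [0.03 7.53 0.21] t 3.5
```

Call:
{"op": "drive_tool", "data": {"deltas": [[[0.05,1.5,0.05,0,0,0],[0,2,0.05,0,0,0],[0,2,0.05,0,0,0],[0,1.3,0,0,0,0],[0,0.7,0,0,0,0],[0,0,0,0,0,0],[0,0,0,0,0,0],[0,0,0,0,0,0]]]}}

```text
t: 4.5
ee_pos: [0.5903, 0.2403, 0.0035]
tool_rot: [[-0.0, 0.001, -1.0], [1.0, 0.0, -0.0], [0.0, -1.0, -0.001]]
contact_force: [-0.3, -0.2, -0.1]
finger_gap: 0.749
```

Call:
{"op": "drive_tool", "data": {"deltas": [[[0,0,0,0,0,0],[0,0,0,0,0,0],[0,0,0,0,0,0],[0,0,0,0,0,0],[0,0,0,0,0,0],[0,0,0,0,0,0],[0,0,0,0,0,0],[0,0,0,0,0,0]]], "fingers": -0.4}}

```text
t: 5.5
ee_pos: [0.5898, 0.2402, 0.0029]
tool_rot: [[-0.0, 0.0, -1.0], [1.0, 0.0, -0.0], [0.0, -1.0, -0.0]]
contact_force: [-0.7, -0.6, 2.9]
finger_gap: 0.502
```

```bash
python3 - <<'E'
from h import *
g=img("wrist","w3.png");s=read_state();R=s["tool_rot"]
print(s["finger_gap"],s["finger_gap"]*.088,s["contact_force"]);b=wdisc(g,YEL,.007,s["ee_pos"][:2]);print(b)
go([b[1][0],b[1][1],.003])
E
```

```text
0.5002612307380279 0.04402298830494645 [-0.75181352 -0.23131359  4.64207367]
(np.float64(0.001258298770162596), array([0.5891102 , 0.24124344]), np.float64(0.022877288240503755), array([316.69128242, 246.48865274]), np.int32(5552))
tcp [0.5898 0.2402 0.0029] yaw 1.571 ry -0.0 shift after turn cm [ 0.11 -0.01  0.07] shift now [ 0.11 -0.01  0.07] t 5.55
```

View pics/w3.png

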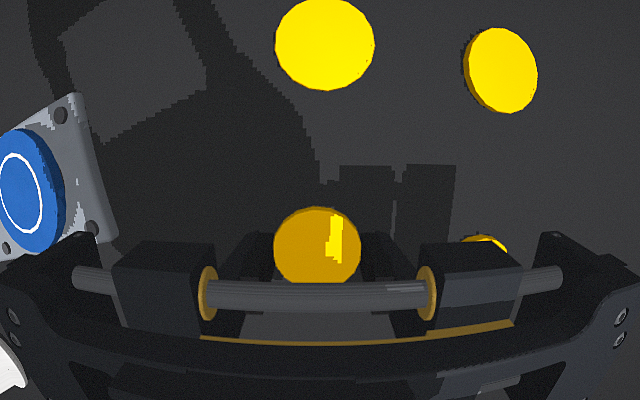

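The disc is gripped centrally at (317,246). Next I lift and move so the plate sits in the same part of the picture, at the same relative height, to cancel calibration error.

Call:
{"op": "drive_tool", "data": {"deltas": [[[0,-2,0,0,0,0],[0,-3.5,0,0,0,0],[0,-3.5,0,0,0,0],[-3,-1.8,0,0,0,0],[-4.5,0,0,0,0,0],[-4.5,0,0,0,0,0],[-4,0,0,0,0,0],[-1.1,0,0,0,0,0]]]}}

```text
t: 6.55
ee_pos: [0.5898, 0.0671, 0.1117]
tool_rot: [[0.002, 0.001, -1.0], [1.0, -0.0, 0.002], [-0.0, -1.0, -0.001]]
contact_force: [-0.2, -0.2, -0.4]
finger_gap: 0.501
```

Call:
{"op": "drive_tool", "data": {"deltas": [[[0,0,0,0,0,0],[0,0,0,0,0,0],[0,0,0,0,0,0],[0,0,0,0,0,0],[0,0,0,0,0,0],[0,0,0,0,0,0],[0,0,0,0,0,0],[0,0,0,0,0,0]]]}}

```text
t: 7.55
ee_pos: [0.5897, 0.0691, 0.1107]
tool_rot: [[-0.0, -0.0, -1.0], [1.0, -0.0, -0.0], [-0.0, -1.0, 0.0]]
contact_force: [0.1, -0.3, -0.6]
finger_gap: 0.504
```

```bash
cat >> h.py <<'E'
def circ(g,m,z):
    h=cv2.convexHull(np.argwhere(m>0)[:,::-1].astype(np.int32))[:,0,:].astype(float)
    P=np.array([plane(g,u,v,z)[:2] for u,v in h]);A=np.c_[2*P,np.ones(len(P))];s=np.linalg.lstsq(A,(P**2).sum(1),rcond=None)[0]
    return s[:2],np.sqrt(s[2]+s[:2]@s[:2]),h
E
python3 - <<'E'
from h import *
g=img("wrist","w4.png");s=read_state()
print(s["finger_gap"],s["contact_force"]);b=wdisc(g,YEL,s["ee_pos"][2]+.004,s["ee_pos"][:2]);print("held",b,s["ee_pos"])
for a,st,m in blobs(g,*BLUE,300): print("blue",a,st,circ(g,m,.034)[:2])
for a,st,m in blobs(g,(0,0,150),(179,60,255),100): print("white",a,st,circ(g,m,.034)[:2])
E
```

```text
0.5030750785182645 [0.88738707 1.10149173 0.3670801 ]
held (np.float64(0.001329015058311935), array([0.58898872, 0.07019001]), np.float64(0.02304140405056907), array([316.66203456, 246.30856939]), np.int32(5613)) [0.58973111 0.06908769 0.11070768]
blue [317.23216783 152.40955711] [ 268  104  100   99 4290] (array([0.55173255, 0.07039615]), np.float64(0.03633073071372768))
blue [317.18294052 154.05761317] [ 288  126   59   57 2673] (array([0.55197004, 0.07044209]), np.float64(0.02127889469497071))
white [499.92857143   9.22157434] [478   0  40  23 686] (array([0.4170344 , 0.21722011]), np.float64(0.02028905148013978))
white [224.7512305  166.02721936] [  100    86   280   155 16863] (array([0.58402228, 0.00500558]), np.float64(0.10675849882411467))
white [316.8673947  151.74726989] [284 121  67  66 641] (array([0.55175397, 0.07032343]), np.float64(0.023993192682393222))
white [110.46153846 208.5065666 ] [ 93 195  36  28 533] (array([ 0.5937274 , -0.11460868]), np.float64(0.02054292391339973))
white [121.7007874 317.8503937] [116 308  13  20 127] (array([ 0.71788179, -0.13601418]), np.float64(0.011332282690989563))
white [367.72727273 327.30531732] [349 311  36  31 583] (array([0.70805005, 0.11518047]), np.float64(0.019525563832734596))
white [620.47867299 382.07786053] [ 589  348   51   52 1477] (array([1.08381638, 0.80417486]), np.float64(0.23723053792536483))
white [ 16.61995054 383.55399835] [   0  358   46   42 1213] (array([ 1.11071853, -0.59810666]), np.float64(0.20424733451228513))
```

View pics/w4.png

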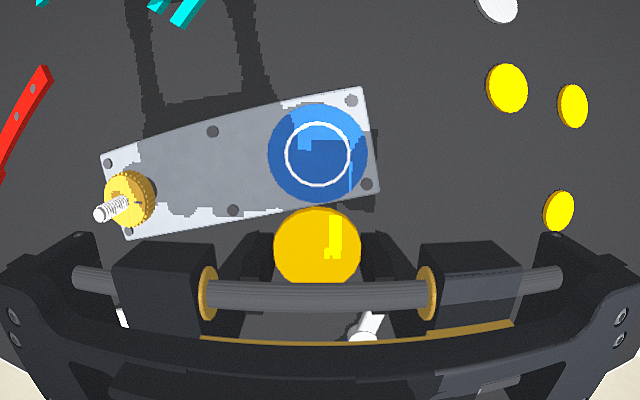

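The held disc is at (317,246), and the plate ring at (317,152) is 37.2 mm nearer the base and aligned sideways. Place it.

Call:
{"op": "drive_tool", "data": {"deltas": [[[0,0.5,1.5,0,0,0],[0,1,1.5,0,0,0],[0,2,0.72,0,0,0],[0,2,0,0,0,0],[0,1.2,0,0,0,0],[0,0.6,0,0,0,0],[0,0,0,0,0,0],[0,0,0,0,0,0]]]}}

```text
t: 8.6
ee_pos: [0.5531, 0.0692, 0.0382]
tool_rot: [[-0.0, 0.001, -1.0], [1.0, 0.0, -0.0], [0.0, -1.0, -0.001]]
contact_force: [-0.3, -0.8, -0.6]
finger_gap: 0.499
```

```bash
python3 - <<'E'
from h import *
g=img("wrist","w5.png");s=read_state()
print(s["finger_gap"],s["contact_force"],s["ee_pos"]);b=wdisc(g,YEL,.041,s["ee_pos"][:2]);print("held",b)
for a,st,m in blobs(g,*BLUE,300): print("blue",a,st,circ(g,m,.034)[:2])
E
```

```text
0.5026408727277983 [-0.25524704 -0.20518909 -0.89061675] [0.5531029  0.06917456 0.03827325]
held (np.float64(0.0010870996045099178), array([0.55292231, 0.07024656]), np.float64(0.02310403537017297), array([316.68649721, 246.45393907]), np.int32(5547))
blue [316.8986014  200.51673327] [ 250  172  135   61 4004] (array([0.54961154, 0.07033867]), np.float64(0.03563334010279379))
```

View pics/w5.png

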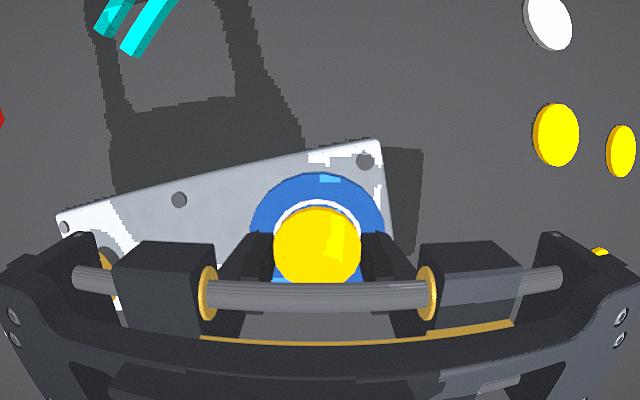

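Call:
{"op": "drive_tool", "data": {"deltas": [[[0,0.08,0.04,0,0,0],[0,0,0,0,0,0],[0,0,0,0,0,0],[0,0,0,0,0,0],[0,0,0,0,0,0],[0,0,0,0,0,0],[0,0,0,0,0,0],[0,0,0,0,0,0]]]}}

```text
t: 9.65
ee_pos: [0.5521, 0.0691, 0.0369]
tool_rot: [[-0.0, 0.0, -1.0], [1.0, 0.0, -0.0], [0.0, -1.0, -0.0]]
contact_force: [-0.0, 0.1, -1.0]
finger_gap: 0.498
```

Call:
{"op": "drive_tool", "data": {"deltas": [[[0,0,0,0,0,0],[0,0,0,0,0,0],[0,0,0,0,0,0],[0,-1,0,0,0,0],[0,-3,0,0,0,0],[0,-3.3,0,0,0,0],[0,0,0,0,0,0],[0,0,0,0,0,0]]], "fingers": 0.4}}

```text
t: 10.65
ee_pos: [0.5518, 0.0691, 0.1097]
tool_rot: [[-0.0, -0.0, -1.0], [1.0, -0.0, -0.0], [-0.0, -1.0, 0.0]]
contact_force: [-0.2, 0.7, 0.3]
finger_gap: 0.7
```

Call:
{"op": "drive_tool", "data": {"deltas": [[[0,0,-1,0,0,0],[0,0,-2,0,0,0],[0,0,-0.7,0,0,0],[0,0,0,0,0,0],[0,0,0,0,0,0],[0,0,0,0,0,0],[0,0,0,0,0,0],[0,0,0,0,0,0]]]}}

```text
t: 11.65
ee_pos: [0.589, 0.0692, 0.1101]
tool_rot: [[-0.0, 0.0, -1.0], [1.0, 0.0, -0.0], [0.0, -1.0, -0.0]]
contact_force: [0.2, 0.3, -0.1]
finger_gap: 0.699
```

```bash
python3 - <<'E'
from h import *
g=img("wrist","w6.png");s=read_state()
print(s["finger_gap"],s["contact_force"],s["ee_pos"]);print("disc",wdisc(g,YEL,.041,(.552,.069)))
for a,st,m in blobs(g,*BLUE,300): print("blue",a,st,circ(g,m,.034)[:2])
for a,st,m in blobs(g,(0,0,150),(179,60,255),100,3000): print("white",a,st,circ(g,m,.034)[:2])
survey()
E
```

```text
0.6981600195526205 [ 0.93623935 -0.24057716 -0.52604877] [0.58906037 0.06915201 0.11005916]
disc (np.float64(0.001375388875677293), array([0.55263452, 0.07022028]), np.float64(0.0225738381528074), array([316.69840774, 157.30252888]), np.int32(3203))
blue [317.17417203 152.56826305] [ 267  105  101   99 4197] (array([0.55174176, 0.0703779 ]), np.float64(0.0363520132955376))
white [500.24362606   9.49575071] [479   0  39  24 706] (array([0.41743498, 0.21730314]), np.float64(0.019929335311516236))
white [319.06692913 131.57480315] [284 122  67  34 254] (array([0.55158998, 0.07040064]), np.float64(0.023831213780029878))
white [110.15340909 209.58712121] [ 93 196  35  28 528] (array([ 0.5955267 , -0.11425949]), np.float64(0.020858173162417813))
white [369.09667195 325.85578447] [349 310  38  32 631] (array([0.70580763, 0.1164598 ]), np.float64(0.020944392982394255))
white [620.4630643  382.26812585] [ 589  348   51   52 1462] (array([1.08246274, 0.80201474]), np.float64(0.2368759661192559))
white [ 16.64333333 383.75      ] [   0  358   46   42 1200] (array([ 1.10552159, -0.59353967]), np.float64(0.20627251188666043))
Y [187.5 173.2] [287.2 118.9] tri [0.6088 0.3343 0.0041] e [0.0005 0.0005] planes [0.6087 0.3333] [0.607  0.3309]
Y [328.8 177. ] [308.1 166.4] tri [ 0.5201 -0.0823  0.1949] e [0.0328 0.0328] planes [ 0.5907 -0.089 ] [0.5661 0.0991]
Y [185.2 211.3] [253.8 129.6] tri [0.4936 0.3377 0.0038] e [0.0008 0.0008] planes [0.494  0.3365] [0.4917 0.3339]
St [330.9 175.6] [316.7  92.2] tri [ 0.5125 -0.0944  0.3968] e [0.0025 0.0025] planes [ 0.5948 -0.0955] [0.7584 0.415 ]
St [242.5 196.3] [294.1 176.2] tri [ 0.5547  0.1889 -0.1058] e [0.0001 0.0001] planes [0.5364 0.1677] [0.5132 0.0828]
```

View pics/w6.png

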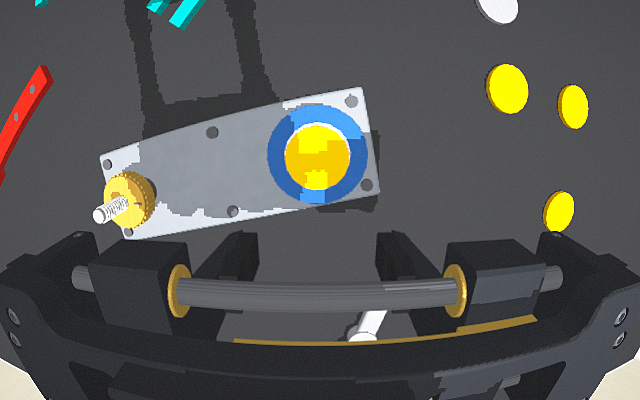

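The first disc sits within about 1 mm of the ring centre: disc (317,157), ring (317,152) one layer lower. Next is the disc near (0.489, 0.244).

Call:
{"op": "drive_tool", "data": {"deltas": [[[2,0,0,0,0,0],[4,0,1.5,0,0,0],[4.5,0,2,0,0,0],[4.5,1,2,0,0,0],[2.5,2,0.7,0,0,0],[0,0,0,0,0,0],[0,0,0,0,0,0],[0,0,0,0,0,0]]]}}

```text
t: 12.8
ee_pos: [0.528, 0.2437, 0.0807]
tool_rot: [[0.001, 0.001, -1.0], [1.0, 0.0, 0.001], [0.0, -1.0, -0.001]]
contact_force: [-0.1, -0.6, 0.3]
finger_gap: 0.697
```

```bash
python3 - <<'E'
from h import *
s=read_state();print(np.abs(s["qvel"]).max());g=img("wrist","w7.png")
b=wdisc(g,YEL,.007,(.489,.2443));print(b);go([b[1][0],b[1][1],.003])
E
```

```text
0.007268125876174247
(np.float64(0.0007121775496732077), array([0.48838995, 0.24466747]), np.float64(0.022748759404783325), array([316.58912769, 151.75379267]), np.int32(3164))
tcp [0.5281 0.2436 0.0807] yaw 1.5697 ry -0.0 shift after turn cm [0.11 7.77 3.97] shift now [0.1  7.77 3.98] t 12.85
```

Call:
{"op": "drive_tool", "data": {"deltas": [[[0,0,1.5,0,0,0],[0,1,1.5,0,0,0],[0.05,2,0.97,0,0,0],[0,2.2,0,0,0,0],[0,1.8,0,0,0,0],[0,0.75,0,0,0,0],[0,0,0,0,0,0],[0,0,0,0,0,0]]]}}

```text
t: 13.85
ee_pos: [0.488, 0.2449, 0.003]
tool_rot: [[-0.0, 0.001, -1.0], [1.0, 0.0, -0.0], [0.0, -1.0, -0.001]]
contact_force: [0.3, 0.3, 0.8]
finger_gap: 0.7
```

Call:
{"op": "drive_tool", "data": {"deltas": [[[0,0,0,0,0,0],[0,0,0,0,0,0],[0,0,0,0,0,0],[0,0,0,0,0,0],[0,0,0,0,0,0],[0,0,0,0,0,0],[0,0,0,0,0,0],[0,0,0,0,0,0]]], "fingers": -0.4}}

```text
t: 14.85
ee_pos: [0.4879, 0.2448, 0.0029]
tool_rot: [[-0.0, 0.001, -1.0], [1.0, 0.0, -0.0], [0.0, -1.0, -0.001]]
contact_force: [-0.9, -0.5, 6.1]
finger_gap: 0.502
```

```bash
python3 - <<'E'
from h import *
s=read_state();print(s["finger_gap"],s["contact_force"]);g=img("wrist","w8.png")
b=wdisc(g,YEL,.007,(.489,.2443));print(b,"rel",b[1]-s["ee_pos"][:2]);go([.5521,.0691,.110])
E
```

```text
0.5023272653197958 [-0.94151728 -0.46004099  6.14588073]
(np.float64(0.002662179435236623), array([0.48681921, 0.24582687]), np.float64(0.023017050581314296), array([316.70159574, 246.07464539]), np.int32(5640)) rel [-0.00103167  0.00102439]
tcp [0.4878 0.2448 0.0029] yaw 1.571 ry -0.0 shift after turn cm [-17.57 -10.71  -6.42] shift now [-17.57 -10.71  -6.43] t 14.9
```

Call:
{"op": "drive_tool", "data": {"deltas": [[[0,-3,0,0,0,0],[0,-4,0,0,0,0],[-2,-3.71,-1,0,0,0],[-4,0,-1.5,0,0,0],[-4.5,0,-1.5,0,0,0],[-4.5,0,-1.5,0,0,0],[-2.57,0,-0.91,0,0,0],[0,0,0,0,0,0]]]}}

```text
t: 15.9
ee_pos: [0.5514, 0.0673, 0.1088]
tool_rot: [[0.003, -0.001, -1.0], [1.0, -0.0, 0.003], [-0.0, -1.0, 0.001]]
contact_force: [-0.6, -0.3, -0.5]
finger_gap: 0.502
```

Call:
{"op": "drive_tool", "data": {"deltas": [[[0,0,0,0,0,0],[0,1.5,0,0,0,0],[0,2,0,0,0,0],[0,1.6,0,0,0,0],[0,0.9,0,0,0,0],[0,0.5,0,0,0,0],[0,0,0,0,0,0],[0,0,0,0,0,0]]]}}

```text
t: 16.9
ee_pos: [0.552, 0.0689, 0.0449]
tool_rot: [[-0.0, 0.001, -1.0], [1.0, 0.0, -0.0], [0.0, -1.0, -0.001]]
contact_force: [-0.3, 1.1, -0.3]
finger_gap: 0.502
```

```bash
python3 - <<'E'
from h import *
s=read_state();print(s["finger_gap"],s["contact_force"]);g=img("wrist","w9.png")
b=wdisc(g,YEL,s["ee_pos"][2]+.004,(.552,.069));print(b,"rel",b[1]-s["ee_pos"][:2]);go([.5519,.0691,.0444])
E
```

```text
0.5021676748156348 [-0.34721529  1.13629871 -0.29252765]
(np.float64(0.002234792221112273), array([0.55011474, 0.07020003]), np.float64(0.023394391374900698), array([316.85102389, 244.42986348]), np.int32(5860)) rel [-0.00192152  0.00125366]
tcp [0.552 0.069 0.045] yaw 1.571 ry -0.0 shift after turn cm [0.01 0.06 0.01] shift now [0.01 0.06 0.01] t 16.95
```

View pics/w9.png

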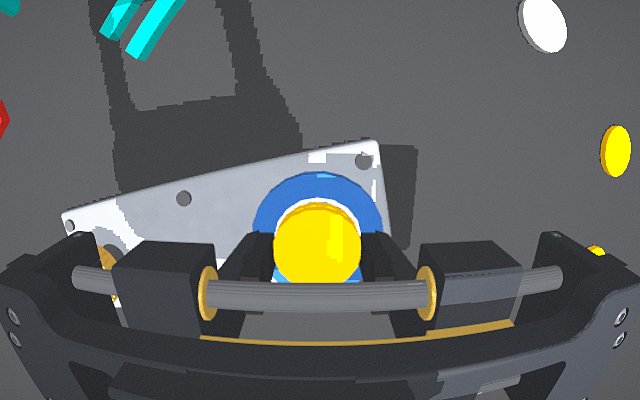

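Disc 2 at (317,246) covers disc 1 with only a thin rim showing. Release, back off and check.

Call:
{"op": "drive_tool", "data": {"deltas": [[[0,0.07,0,0,0,0],[0,0,0,0,0,0],[0,0,0,0,0,0],[0,0,0,0,0,0],[0,0,0,0,0,0],[0,0,0,0,0,0],[0,0,0,0,0,0],[0,0,0,0,0,0]]], "fingers": -0.4}}

```text
t: 17.95
ee_pos: [0.5516, 0.0689, 0.0439]
tool_rot: [[-0.0, 0.0, -1.0], [1.0, -0.0, -0.0], [-0.0, -1.0, -0.0]]
contact_force: [0.7, -0.3, 1.2]
finger_gap: 0.502
```

Call:
{"op": "drive_tool", "data": {"deltas": [[[0,0,0,0,0,0],[0,0,0,0,0,0],[0,0,0,0,0,0],[0,-1,0,0,0,0],[0,-3,0,0,0,0],[0,-3,0,0,0,0],[0,0,-1.7,0,0,0],[0,0,-2,0,0,0]]], "fingers": 0.4}}

```text
t: 18.95
ee_pos: [0.5896, 0.069, 0.1142]
tool_rot: [[-0.0, 0.001, -1.0], [1.0, 0.0, -0.0], [0.0, -1.0, -0.001]]
contact_force: [0.8, -0.4, 0.1]
finger_gap: 0.7
```

Call:
{"op": "drive_tool", "data": {"deltas": [[[0,0,0,0,0,0],[0,0,0,0,0,0],[0,0,0,0,0,0],[0,0,0,0,0,0],[0,0,0,0,0,0],[0,0,0,0,0,0],[0,0,0,0,0,0],[0,0,0,0,0,0]]]}}

```text
t: 19.95
ee_pos: [0.5885, 0.069, 0.1138]
tool_rot: [[-0.0, 0.0, -1.0], [1.0, -0.0, -0.0], [-0.0, -1.0, -0.0]]
contact_force: [-0.0, -0.7, 0.4]
finger_gap: 0.701
```

```bash
python3 - <<'E'
from h import *
s=read_state();g=img("wrist","w10.png");T,S=img("top"),img("side")
print(s["ee_pos"],wdisc(g,YEL,.048,(.552,.069)))
for a,st,m in blobs(g,*BLUE,300): print("blue",a,st,circ(g,m,.034)[:2])
for a,st,m in blobs(g,YEL[0],YEL[1],150):
  print(a,circ(g,m,.007)[:2])
cv2.imwrite("pics/w10c.png",cv2.resize(g["frame"][70:230,60:460,::-1],None,fx=2,fy=2))
for n,c in(("T",T),("S",S)):
  for a,st,m in blobs(c,*YEL,90,400):print(n,a.round(1),plane(c,*a,.007)[:2].round(4))
E
```

```text
[0.58853162 0.06896376 0.11382827] (np.float64(0.0009334287198295301), array([0.55197811, 0.06993317]), np.float64(0.0224983279457441), array([316.70163736, 157.76167374]), np.int32(3298))
blue [317.64920797 151.56591722] [ 269  105   98   98 3914] (array([0.55162569, 0.07037982]), np.float64(0.03633203884226436))
[570.37881679 106.64599237] (array([0.49359494, 0.33416925]), np.float64(0.024372150263778))
[316.70163736 157.76167374] (array([0.5581652 , 0.06995828]), np.float64(0.02686724983736194))
[133.31534091 197.22840909] (array([ 0.59357244, -0.11063351]), np.float64(0.02984402857883118))
[556.12732919 210.49068323] (array([0.60675172, 0.33113143]), np.float64(0.02421296665763433))
[176.6066879  290.22133758] (array([ 0.69323184, -0.06983806]), np.float64(0.028505527293598284))
[456.97156398 290.24802528] (array([0.69541594, 0.20790107]), np.float64(0.029484515741189075))
[406.89334195 334.15837104] (array([-0.16616721,  0.16318038]), np.float64(0.9311025406207836))
T [187.5 173.3] [0.6086 0.3334]
T [328.9 176.8] [ 0.5911 -0.0894]
T [185.2 211.3] [0.494  0.3365]
S [287.1 118.8] [0.6068 0.3312]
S [254.1 129.5] [0.4926 0.3337]
S [308.  165.1] [0.5684 0.104 ]
S [345.5 198.6] [ 0.5981 -0.0638]
```

View pics/w10c.png

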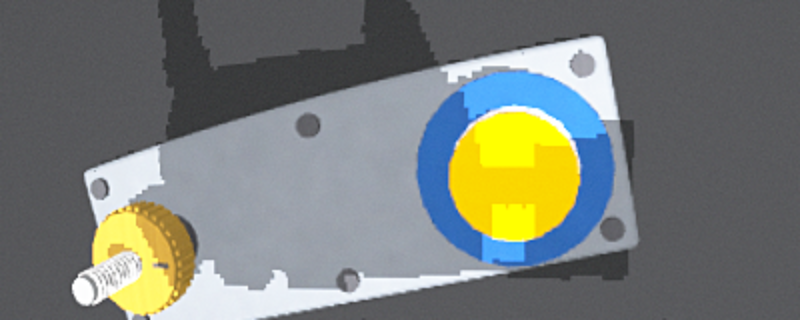

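Disc 2 is centred within about 0.5 mm. Next is the disc at (0.494, 0.337).

Call:
{"op": "drive_tool", "data": {"deltas": [[[2.5,0,0,0,0,0],[4.5,0,1,0,0,0],[4.5,0,1.5,0,0,0],[4.5,0,1.5,0,0,0],[4.5,1,1.2,0,0,0],[4.2,1.4,0.55,0,0,0],[2,1,0,0,0,0],[0,0,0,0,0,0]]]}}

```text
t: 21.1
ee_pos: [0.5304, 0.3362, 0.0787]
tool_rot: [[-0.002, -0.002, -1.0], [1.0, -0.001, -0.002], [-0.001, -1.0, 0.002]]
contact_force: [-1.2, -1.0, -0.2]
finger_gap: 0.703
```

Call:
{"op": "drive_tool", "data": {"deltas": [[[0,0,0,0,0,0],[0,0,0,0,0,0],[0,0,0,0,0,0],[0,0,0,0,0,0],[0,0,0,0,0,0],[0,0,0,0,0,0],[0,0,0,0,0,0],[0,0,0,0,0,0]]]}}

```text
t: 22.1
ee_pos: [0.5309, 0.336, 0.0798]
tool_rot: [[-0.0, -0.0, -1.0], [1.0, -0.0, -0.0], [-0.0, -1.0, 0.0]]
contact_force: [-0.1, -0.5, 0.3]
finger_gap: 0.702
```

```bash
python3 - <<'E'
from h import *
s=read_state();print(np.abs(s["qvel"]).max());g=img("wrist","w11.png")
b=wdisc(g,YEL,.007,(.4937,.3377));print(b);go([b[1][0]-.0005,b[1][1]-.0009,.003])
E
```

```text
0.0019373505955272905
(np.float64(0.000449067481821952), array([0.49332572, 0.33794814]), np.float64(0.022793596501235795), array([318.07856694, 154.93431804]), np.int32(3182))
tcp [0.5309 0.336  0.0798] yaw 1.5711 ry -0.0 shift after turn cm [0.11 7.68 3.81] shift now [0.11 7.68 3.81] t 22.15
```

Call:
{"op": "drive_tool", "data": {"deltas": [[[0.1,0,1.5,0,0,0],[0,1,1.5,0,0,0],[0,2,0.8,0,0,0],[0,2.2,0,0,0,0],[0,1.7,0,0,0,0],[0,0.78,0,0,0,0],[0,0,0,0,0,0],[0,0,0,0,0,0]]]}}

```text
t: 23.15
ee_pos: [0.4936, 0.3373, 0.0037]
tool_rot: [[-0.0, 0.001, -1.0], [1.0, 0.001, -0.0], [0.001, -1.0, -0.001]]
contact_force: [0.9, -0.2, 0.5]
finger_gap: 0.704
```

Call:
{"op": "drive_tool", "data": {"deltas": [[[0,0,0,0,0,0],[0,0,0,0,0,0],[0,0,0,0,0,0],[0,0,0,0,0,0],[0,0,0,0,0,0],[0,0,0,0,0,0],[0,0,0,0,0,0],[0,0,0,0,0,0]]], "fingers": -0.4}}

```text
t: 24.15
ee_pos: [0.4935, 0.3372, 0.0036]
tool_rot: [[-0.0, 0.001, -1.0], [1.0, 0.001, -0.0], [0.001, -1.0, -0.001]]
contact_force: [0.4, 0.3, 5.8]
finger_gap: 0.505
```

```bash
python3 - <<'E'
from h import *
s=read_state();print(s["finger_gap"],s["contact_force"]);g=img("wrist","w12.png")
b=wdisc(g,YEL,.007,s["ee_pos"][:2]);print(b,"rel",b[1]-s["ee_pos"][:2]);go([.5518,.0693,.118])
E
```

```text
0.505469038436273 [0.44601428 0.28970271 5.8369532 ]
(np.float64(0.001785464371847547), array([0.49200349, 0.33815105]), np.float64(0.023063788155203716), array([316.69322569, 244.92155142]), np.int32(5698)) rel [-0.0015106   0.00095182]
tcp [0.4935 0.3372 0.0036] yaw 1.571 ry -0.0 shift after turn cm [-26.79 -11.44  -5.82] shift now [-26.79 -11.44  -5.83] t 24.2
```

Call:
{"op": "drive_tool", "data": {"deltas": [[[0,-3,0,0,0,0],[0,-4.5,0,0,0,0],[-3,-3.94,-0.8,0,0,0],[-4.8,0,-1.2,0,0,0],[-4.8,0,-1.2,0,0,0],[-4.8,0,-1.2,0,0,0],[-4.8,0,-1.2,0,0,0],[-4.59,0,-0.24,0,0,0]]]}}

```text
t: 25.2
ee_pos: [0.5514, 0.0673, 0.1168]
tool_rot: [[-0.0, -0.001, -1.0], [1.0, -0.0, -0.0], [-0.0, -1.0, 0.001]]
contact_force: [-0.2, -0.7, -0.7]
finger_gap: 0.501
```

Call:
{"op": "drive_tool", "data": {"deltas": [[[0,0,0,0,0,0],[0,0,0,0,0,0],[0,1.5,0,0,0,0],[0,1.5,0,0,0,0],[0,0.5,0,0,0,0],[0,0,0,0,0,0],[0,0,0,0,0,0],[0,0,0,0,0,0]]]}}

```text
t: 26.2
ee_pos: [0.5519, 0.069, 0.083]
tool_rot: [[-0.0, 0.001, -1.0], [1.0, 0.0, -0.0], [0.0, -1.0, -0.001]]
contact_force: [0.4, 0.1, -1.1]
finger_gap: 0.499
```

```bash
python3 - <<'E'
from h import *
s=read_state();print(s["finger_gap"],s["contact_force"],np.abs(s["qvel"]).max());g=img("wrist","w13.png")
b=wdisc(g,YEL,s["ee_pos"][2]+.004,(.552,.069));print(b,"rel",b[1]-s["ee_pos"][:2]);go([.5519,.0692,.0520])
E
```

```text
0.49860220828123913 [ 0.44751605  0.11724601 -1.07017349] 0.002516639931098186
(np.float64(0.006936382879460271), array([0.54513155, 0.06996837]), np.float64(0.025585236882575805), array([316.66422395, 237.29737652]), np.int32(6823)) rel [-0.00681565  0.00092114]
tcp [0.5519 0.069  0.083 ] yaw 1.5709 ry -0.0 shift after turn cm [0.02 3.1  0.  ] shift now [0.02 3.1  0.  ] t 26.25
```

View pics/w13.png

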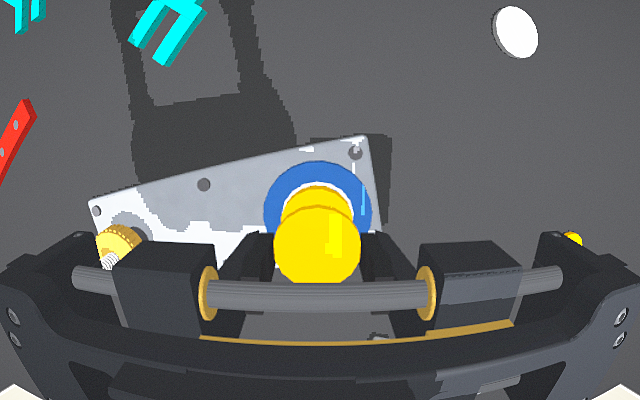

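The held disc 3 is at (317,246), with the stack behind it. Lower, release and back off.

Call:
{"op": "drive_tool", "data": {"deltas": [[[0.01,1.2,0,0,0,0],[0,1,0,0,0,0],[0,0.6,0,0,0,0],[0,0.34,0,0,0,0],[0,0,0,0,0,0],[0,0,0,0,0,0],[0,0,0,0,0,0],[0,0,0,0,0,0]]]}}

```text
t: 27.25
ee_pos: [0.5512, 0.0691, 0.0516]
tool_rot: [[-0.0, -0.001, -1.0], [1.0, -0.0, -0.0], [-0.0, -1.0, 0.001]]
contact_force: [-3.4, -0.0, 5.9]
finger_gap: 0.499
```

Call:
{"op": "drive_tool", "data": {"deltas": [[[0,0,0,0,0,0],[0,0,0,0,0,0],[0,0,0,0,0,0],[0,-1,0,0,0,0],[0,-3,0,0,0,0],[0,-3,0,0,0,0],[0,0,-1.7,0,0,0],[0,0,-2,0,0,0]]], "fingers": 0.4}}

```text
t: 28.25
ee_pos: [0.5895, 0.0692, 0.1214]
tool_rot: [[-0.0, 0.001, -1.0], [1.0, 0.0, -0.0], [0.0, -1.0, -0.001]]
contact_force: [1.2, -0.2, -1.1]
finger_gap: 0.7
```

Call:
{"op": "drive_tool", "data": {"deltas": [[[0,0,0,0,0,0],[0,0,0,0,0,0],[0,0,0,0,0,0],[0,0,0,0,0,0],[0,0,0,0,0,0],[0,0,0,0,0,0],[0,0,0,0,0,0],[0,0,0,0,0,0]]]}}

```text
t: 29.25
ee_pos: [0.5884, 0.0691, 0.121]
tool_rot: [[-0.0, 0.0, -1.0], [1.0, -0.0, -0.0], [-0.0, -1.0, -0.0]]
contact_force: [0.3, 0.1, -0.0]
finger_gap: 0.699
```

```bash
cat >> h.py <<'E'
def chk(nl,name):
    s=read_state();g=img("wrist",name+".png");T,S=img("top"),img("side")
    print(s["ee_pos"].round(4),s["t"],wdisc(g,YEL,.034+.007*nl,(.552,.069)))
    for a,st,m in blobs(g,*BLUE,300): print("blue",a,st,circ(g,m,.034)[:2])
    cv2.imwrite("pics/"+name+"c.png",cv2.resize(g["frame"][70:230,60:460,::-1],None,fx=2,fy=2))
    for n,c in(("T",T),("S",S)):
      for a,st,m in blobs(c,*YEL,90,400):print(n,a.round(1),plane(c,*a,.007)[:2].round(4))
      for a,st,m in blobs(c,(0,0,170),(179,45,255),90,300,(150,100,330,260)):print(n,"st",a.round(1),plane(c,*a,.007)[:2].round(4))
E
python3 -c "
from h import *
chk(3,'w14')"
```

```text
[0.5884 0.0691 0.121 ] 29.25 (np.float64(0.001635776161099695), array([0.55083909, 0.07015241]), np.float64(0.022424273338477473), array([316.70076104, 156.27366819]), np.int32(3285))
blue [317.26396648 149.90418994] [ 270  106   95   95 3580] (array([0.55172202, 0.07037811]), np.float64(0.036293025312825807))
T [187.5 173.2] [0.6087 0.3333]
T [329.  176.8] [ 0.5911 -0.0898]
T st [317. 169.] [ 0.6154 -0.0543]
T st [242.1 197.5] [0.5328 0.1688]
S [287.1 118.8] [0.6068 0.3312]
S [307.4 164.2] [0.5687 0.1083]
S [345.6 198.7] [ 0.5984 -0.0642]
S st [239.  157.8] [0.4034 0.2331]
```

View pics/w14c.png

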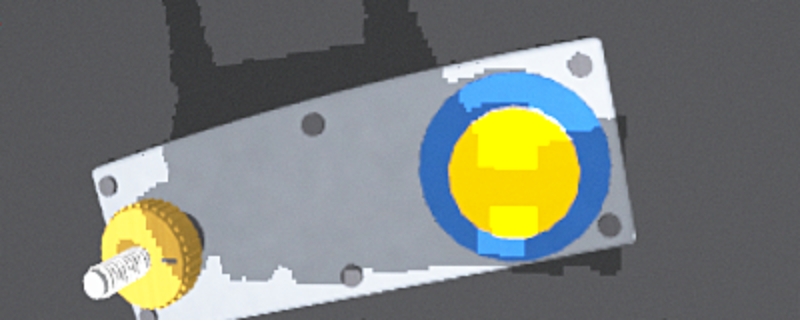

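Disc 3 is centred within about 0.9 mm. Next is the last yellow disc, at (0.609, 0.334).

Call:
{"op": "drive_tool", "data": {"deltas": [[[2.5,0,0,0,0,0],[4.5,0,-1,0,0,0],[4.5,0,-1.5,0,0,0],[4.5,0,-1.5,0,0,0],[4.5,1.2,-1.2,0,0,0],[4.0,1.9,-0.5,0,0,0],[1.9,1,0,0,0,0],[0,0,0,0,0,0]]]}}

```text
t: 30.4
ee_pos: [0.6441, 0.3334, 0.0784]
tool_rot: [[-0.002, -0.003, -1.0], [1.0, -0.002, -0.002], [-0.002, -1.0, 0.003]]
contact_force: [0.9, -0.3, 0.9]
finger_gap: 0.702
```

Call:
{"op": "drive_tool", "data": {"deltas": [[[0,0,0,0,0,0],[0,0,0,0,0,0],[0,0,0,0,0,0],[0,0,0,0,0,0],[0,0,0,0,0,0],[0,0,0,0,0,0],[0,0,0,0,0,0],[0,0,0,0,0,0]]]}}

```text
t: 31.4
ee_pos: [0.6453, 0.3332, 0.08]
tool_rot: [[-0.0, -0.0, -1.0], [1.0, -0.0, -0.0], [-0.0, -1.0, 0.0]]
contact_force: [-0.5, 0.9, -0.2]
finger_gap: 0.697
```

```bash
python3 - <<'E'
from h import *
s=read_state();print(np.abs(s["qvel"]).max());g=img("wrist","w15.png")
b=wdisc(g,YEL,.007,(.6088,.3343));print(b);go([b[1][0]-.0005,b[1][1]-.0009,.003])
E
```

```text
0.0019340413243412388
(np.float64(0.0009927323299026866), array([0.60795027, 0.3348133 ]), np.float64(0.022752648462455297), array([317.5433145 , 155.24074074]), np.int32(3186))
tcp [0.6453 0.3332 0.0799] yaw 1.5711 ry -0.0 shift after turn cm [0.07 7.69 3.79] shift now [0.07 7.69 3.78] t 31.45
```

Call:
{"op": "drive_tool", "data": {"deltas": [[[0.07,0,1.5,0,0,0],[0,1,1.5,0,0,0],[0,2,0.82,0,0,0],[0,2.2,0,0,0,0],[0,1.7,0,0,0,0],[0,0.79,0,0,0,0],[0,0,0,0,0,0],[0,0,0,0,0,0]]]}}

```text
t: 32.45
ee_pos: [0.608, 0.3341, 0.0038]
tool_rot: [[-0.0, 0.001, -1.0], [1.0, 0.001, -0.0], [0.001, -1.0, -0.001]]
contact_force: [-0.5, -0.1, 0.0]
finger_gap: 0.698
```

Call:
{"op": "drive_tool", "data": {"deltas": [[[0,0,0,0,0,0],[0,0,0,0,0,0],[0,0,0,0,0,0],[0,0,0,0,0,0],[0,0,0,0,0,0],[0,0,0,0,0,0],[0,0,0,0,0,0],[0,0,0,0,0,0]]], "fingers": -0.4}}

```text
t: 33.45
ee_pos: [0.6077, 0.3341, 0.0038]
tool_rot: [[-0.0, 0.001, -1.0], [1.0, 0.0, -0.0], [0.0, -1.0, -0.001]]
contact_force: [-1.0, -1.1, 4.6]
finger_gap: 0.497
```

```bash
python3 - <<'E'
from h import *
s=read_state();print(s["finger_gap"],s["contact_force"]);g=img("wrist","w16.png")
b=wdisc(g,YEL,.007,s["ee_pos"][:2]);print(b,"rel",b[1]-s["ee_pos"][:2]);go([.5525,.0692,.100])
E
```

```text
0.49711798277795327 [-1.01790009 -1.07294272  4.60088617]
(np.float64(0.001527543609599377), array([0.60660081, 0.33513486]), np.float64(0.023075096051586693), array([316.70592409, 245.51294785]), np.int32(5638)) rel [-0.00107945  0.00108083]
tcp [0.6076 0.334  0.0037] yaw 1.571 ry -0.0 shift after turn cm [-26.48  -9.63   5.52] shift now [-26.48  -9.64   5.51] t 33.5
```

Call:
{"op": "drive_tool", "data": {"deltas": [[[0,-3,0,0,0,0],[0,-4,0,0,0,0],[-3,-2.7,0.8,0,0,0],[-4.8,0,1.2,0,0,0],[-4.8,0,1.2,0,0,0],[-4.8,0,1.2,0,0,0],[-4.8,0,1.2,0,0,0],[-4.28,0,0,0,0,0]]]}}

```text
t: 34.5
ee_pos: [0.5491, 0.0675, 0.099]
tool_rot: [[-0.0, -0.003, -1.0], [1.0, -0.0, -0.0], [-0.0, -1.0, 0.003]]
contact_force: [0.5, 0.3, 0.4]
finger_gap: 0.495
```

Call:
{"op": "drive_tool", "data": {"deltas": [[[0,0,0,0,0,0],[0,0,0,0,0,0],[0,1,0,0,0,0],[0,1,0,0,0,0],[0,0.5,0,0,0,0],[0,0,0,0,0,0],[0,0,0,0,0,0],[0,0,0,0,0,0]]]}}

```text
t: 35.5
ee_pos: [0.5516, 0.0691, 0.0755]
tool_rot: [[-0.0, 0.001, -1.0], [1.0, 0.0, -0.0], [0.0, -1.0, -0.001]]
contact_force: [0.2, -0.7, 0.1]
finger_gap: 0.496
```

```bash
python3 - <<'E'
from h import *
s=read_state();print(s["finger_gap"],s["contact_force"],np.abs(s["qvel"]).max())
go([.5516,.0692,.0590])
E
```

```text
0.4956927059723806 [ 0.21714746 -0.68299815  0.06806155] 0.0017627822440896038
tcp [0.5516 0.0691 0.0755] yaw 1.571 ry -0.0 shift after turn cm [0.01 1.65 0.  ] shift now [0.01 1.65 0.  ] t 35.5
```

Call:
{"op": "drive_tool", "data": {"deltas": [[[0.01,0.7,0,0,0,0],[0,0.5,0,0,0,0],[0,0.3,0,0,0,0],[0,0.15,0,0,0,0],[0,0,0,0,0,0],[0,0,0,0,0,0],[0,0,0,0,0,0],[0,0,0,0,0,0]]]}}

```text
t: 36.5
ee_pos: [0.5513, 0.0691, 0.0588]
tool_rot: [[-0.0, 0.0, -1.0], [1.0, -0.0, -0.0], [-0.0, -1.0, -0.0]]
contact_force: [-1.6, 0.2, 2.4]
finger_gap: 0.5
```

Call:
{"op": "drive_tool", "data": {"deltas": [[[0,0,0,0,0,0],[0,0,0,0,0,0],[0,0,0,0,0,0],[0,-1,0,0,0,0],[0,-3,0,0,0,0],[0,-3,0,0,0,0],[0,0,-1.7,0,0,0],[0,0,-2,0,0,0]]], "fingers": 0.4}}

```text
t: 37.5
ee_pos: [0.5893, 0.0692, 0.129]
tool_rot: [[-0.0, 0.001, -1.0], [1.0, 0.0, -0.0], [0.0, -1.0, -0.001]]
contact_force: [0.7, 0.1, 0.6]
finger_gap: 0.696
```

Call:
{"op": "drive_tool", "data": {"deltas": [[[0,0,0,0,0,0],[0,0,0,0,0,0],[0,0,0,0,0,0],[0,0,0,0,0,0],[0,0,0,0,0,0],[0,0,0,0,0,0],[0,0,0,0,0,0],[0,0,0,0,0,0]]]}}

```text
t: 38.5
ee_pos: [0.5882, 0.0692, 0.1286]
tool_rot: [[-0.0, 0.0, -1.0], [1.0, -0.0, -0.0], [-0.0, -1.0, -0.0]]
contact_force: [-0.5, 0.1, -0.3]
finger_gap: 0.698
```

```bash
python3 -c "
from h import *
chk(4,'w17')"
```

```text
[0.5882 0.0692 0.1286] 38.5 (np.float64(0.001464090054544476), array([0.55109206, 0.07014857]), np.float64(0.02267246366487017), array([316.70570571, 156.84444444]), np.int32(3330))
blue [317.22614841 146.86090588] [ 271  106   93   92 3113] (array([0.55174164, 0.07037994]), np.float64(0.036328188826964494))
T [328.9 177. ] [ 0.5908 -0.0894]
T st [316.3 169.3] [ 0.6147 -0.0522]
T st [241.4 198.3] [0.5305 0.1708]
S [307.5 163.1] [0.5711 0.1124]
S [345.6 198.6] [ 0.5984 -0.064 ]
S st [239.  157.8] [0.4034 0.2331]
```

View pics/w17.png

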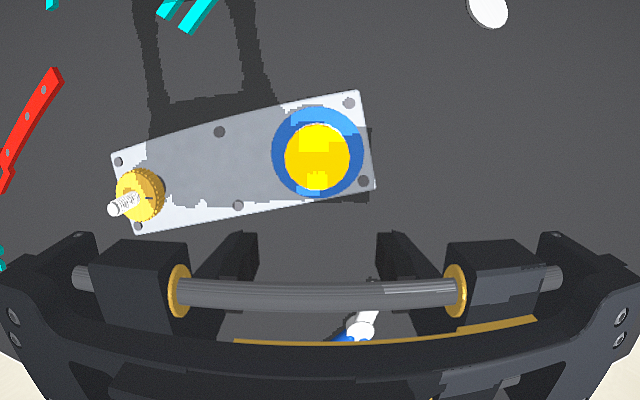

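All four yellow discs are stacked, the top one within 0.7 mm of centre. Now the steel disc, which is at (488,8) in this picture.

Call:
{"op": "drive_tool", "data": {"deltas": [[[2,0,1,0,0,0],[3.2,0,2.5,0,0,0],[3.2,0,3,0,0,0],[3.2,1,3,0,0,0],[3,1.8,3,0,0,0],[2,1.5,2.2,0,0,0],[0,0.55,0,0,0,0],[0,0,0,0,0,0]]]}}

```text
t: 39.65
ee_pos: [0.4411, 0.2353, 0.0801]
tool_rot: [[-0.001, 0.0, -1.0], [1.0, -0.0, -0.001], [-0.0, -1.0, -0.0]]
contact_force: [-0.4, -0.8, -0.6]
finger_gap: 0.701
```

Call:
{"op": "drive_tool", "data": {"deltas": [[[0,0,0,0,0,0],[0,0,0,0,0,0],[0,0,0,0,0,0],[0,0,0,0,0,0],[0,0,0,0,0,0],[0,0,0,0,0,0],[0,0,0,0,0,0],[0,0,0,0,0,0]]]}}

```text
t: 40.65
ee_pos: [0.4411, 0.2351, 0.0801]
tool_rot: [[-0.0, -0.0, -1.0], [1.0, -0.0, -0.0], [-0.0, -1.0, 0.0]]
contact_force: [0.3, -0.8, 0.1]
finger_gap: 0.699
```

```bash
sed -i 's/^STEEL.*//' h.py; python3 - <<'E'
from h import *
STEEL=((0,0,120),(179,60,255))
s=read_state();print(np.abs(s["qvel"]).max());g=img("wrist","w18.png")
b=wdisc(g,STEEL,.007,(.4047,.2357));print(b);go([b[1][0]-.0005,b[1][1]-.0009,.003])
E
```

```text
0.0013986045624848258
(np.float64(0.11795862874431166), array([0.28708263, 0.24466613]), np.float64(0.34886361070241184), array([362.71994871, 148.12531079]), np.int32(127898))
tcp [0.4412 0.2351 0.0801] yaw 1.5711 ry -0.0 shift after turn cm [ 0.87  7.71 15.46] shift now [ 0.87  7.71 15.46] t 40.7
```

View pics/w18.png

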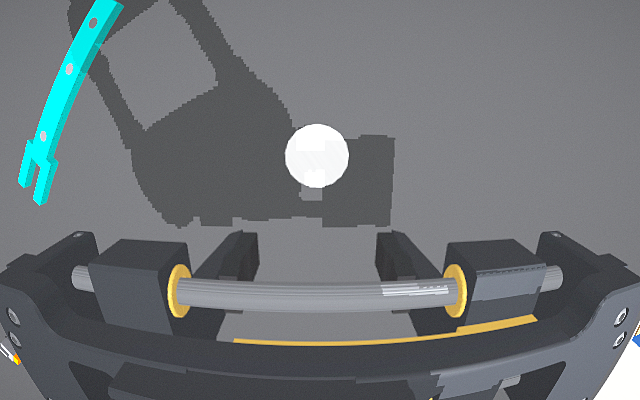

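The steel disc is at (317,156); the mask needs a higher brightness threshold.

```bash
python3 - <<'E'
from h import *
s=read_state();g=img("wrist")
for lo in(185,200,215):
  b=wdisc(g,((0,0,lo),(179,60,255)),.007,(.4047,.2357));print(b)
go([b[1][0]-.0005,b[1][1]-.0009,.003])
E
```

```text
(np.float64(0.0008476116063681147), array([0.40388194, 0.23592186]), np.float64(0.022806372440820826), array([316.43702771, 155.29345088]), np.int32(3176))
(np.float64(0.0008566128710842976), array([0.40387675, 0.23593673]), np.float64(0.02270819106457561), array([316.46202532, 155.30379747]), np.int32(3160))
(np.float64(0.0008894669378881178), array([0.40383287, 0.23589806]), np.float64(0.02266000828950936), array([316.49760766, 155.21052632]), np.int32(3135))
tcp [0.4412 0.2351 0.0801] yaw 1.5711 ry -0.0 shift after turn cm [-0.01  7.71  3.78] shift now [-0.01  7.71  3.78] t 40.75
```

Call:
{"op": "drive_tool", "data": {"deltas": [[[0,0,1.5,0,0,0],[0,1,1.5,0,0,0],[0,2,0.8,0,0,0],[0,2.2,0,0,0,0],[0,1.7,0,0,0,0],[0,0.79,0,0,0,0],[0,0,0,0,0,0],[0,0,0,0,0,0]]]}}

```text
t: 41.75
ee_pos: [0.4035, 0.2353, 0.0037]
tool_rot: [[-0.0, 0.001, -1.0], [1.0, 0.0, -0.0], [0.0, -1.0, -0.001]]
contact_force: [0.4, 0.2, -0.3]
finger_gap: 0.703
```

Call:
{"op": "drive_tool", "data": {"deltas": [[[0,0,0,0,0,0],[0,0,0,0,0,0],[0,0,0,0,0,0],[0,0,0,0,0,0],[0,0,0,0,0,0],[0,0,0,0,0,0],[0,0,0,0,0,0],[0,0,0,0,0,0]]], "fingers": -0.4}}

```text
t: 42.75
ee_pos: [0.4037, 0.2354, 0.0037]
tool_rot: [[-0.0, 0.001, -1.0], [1.0, 0.0, -0.0], [0.0, -1.0, -0.001]]
contact_force: [-1.6, -0.7, 5.4]
finger_gap: 0.503
```

```bash
python3 - <<'E'
from h import *
s=read_state();print(s["finger_gap"],s["contact_force"]);g=img("wrist","w19.png")
b=wdisc(g,((0,0,140),(179,60,255)),.007,s["ee_pos"][:2]);print(b,"rel",b[1]-s["ee_pos"][:2]);go([.5516,.0692,.110])
E
```

```text
0.5026257268571535 [-1.58332813 -0.65697631  5.38980987]
(np.float64(0.0014530789783207291), array([0.40262123, 0.23631467]), np.float64(0.023073503427814987), array([316.68223476, 245.39866056]), np.int32(5674)) rel [-0.00109396  0.0009564 ]
tcp [0.4037 0.2354 0.0038] yaw 1.571 ry -0.0 shift after turn cm [-16.62 -10.62 -14.78] shift now [-16.61 -10.62 -14.79] t 42.8
```

View pics/w19.png

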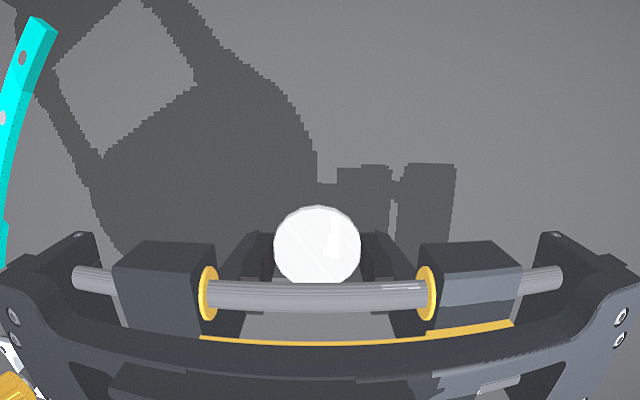

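Gripped centrally at (317,246). Carry it to the stack.

Call:
{"op": "drive_tool", "data": {"deltas": [[[0,-3,0,0,0,0],[0,-4,0,0,0,0],[-2,-3.6,-2,0,0,0],[-3.2,0,-2.8,0,0,0],[-3.2,0,-2.8,0,0,0],[-3.2,0,-2.8,0,0,0],[-3.2,0,-2.8,0,0,0],[-1.82,0,-1.61,0,0,0]]]}}

```text
t: 43.8
ee_pos: [0.5519, 0.0674, 0.1086]
tool_rot: [[0.001, -0.001, -1.0], [1.0, -0.0, 0.001], [-0.0, -1.0, 0.001]]
contact_force: [-1.0, -0.3, -1.2]
finger_gap: 0.5
```

Call:
{"op": "drive_tool", "data": {"deltas": [[[0,0,0,0,0,0],[0,0,0,0,0,0],[0,1,0,0,0,0],[0,1,0,0,0,0],[0,0.8,0,0,0,0],[0,0,0,0,0,0],[0,0,0,0,0,0],[0,0,0,0,0,0]]]}}

```text
t: 44.8
ee_pos: [0.5518, 0.0689, 0.0817]
tool_rot: [[-0.0, 0.001, -1.0], [1.0, 0.0, -0.0], [0.0, -1.0, -0.001]]
contact_force: [0.4, 0.7, -1.4]
finger_gap: 0.499
```

```bash
python3 - <<'E'
from h import *
s=read_state();print(s["finger_gap"],s["contact_force"],np.abs(s["qvel"]).max())
go([.5518,.0692,.0661]);img("wrist","w20.png")
E
```

```text
0.49881302532263383 [ 0.42469661  0.66507363 -1.42190199] 0.001742123162507477
tcp [0.5518 0.0689 0.0817] yaw 1.5709 ry -0.0 shift after turn cm [ 0.03  1.56 -0.  ] shift now [ 0.03  1.56 -0.  ] t 44.8
```

View pics/w20.png

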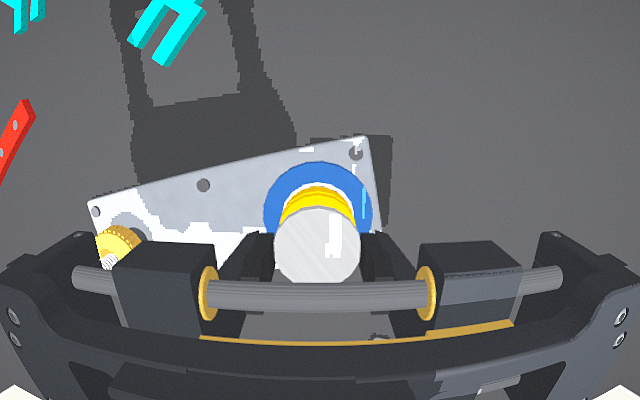

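The steel disc is at (317,247) above the yellow stack. Lower and release.

Call:
{"op": "drive_tool", "data": {"deltas": [[[0.02,0.7,0,0,0,0],[0,0.5,0,0,0,0],[0,0.2,0,0,0,0],[0,0.17,0,0,0,0],[0,0,0,0,0,0],[0,0,0,0,0,0],[0,0,0,0,0,0],[0,0,0,0,0,0]]]}}

```text
t: 45.85
ee_pos: [0.5514, 0.0691, 0.0658]
tool_rot: [[-0.0, 0.0, -1.0], [1.0, 0.0, -0.0], [0.0, -1.0, -0.0]]
contact_force: [-1.7, 0.1, 3.1]
finger_gap: 0.5
```

Call:
{"op": "drive_tool", "data": {"deltas": [[[0,0,0,0,0,0],[0,0,0,0,0,0],[0,0,0,0,0,0],[0,-1,0,0,0,0],[0,-3,0,0,0,0],[0,-3,0,0,0,0],[0,0,-1.7,0,0,0],[0,0,-2,0,0,0]]], "fingers": 0.4}}

```text
t: 46.85
ee_pos: [0.5894, 0.0692, 0.1359]
tool_rot: [[-0.0, 0.001, -1.0], [1.0, 0.0, -0.0], [0.0, -1.0, -0.001]]
contact_force: [0.8, 0.4, -0.2]
finger_gap: 0.7
```

Call:
{"op": "drive_tool", "data": {"deltas": [[[0,0,0,0,0,0],[0,0,0,0,0,0],[0,0,0,0,0,0],[0,0,0,0,0,0],[0,0,0,0,0,0],[0,0,0,0,0,0],[0,0,0,0,0,0],[0,0,0,0,0,0]]]}}

```text
t: 47.85
ee_pos: [0.5883, 0.0691, 0.1355]
tool_rot: [[-0.0, 0.0, -1.0], [1.0, 0.0, -0.0], [0.0, -1.0, -0.0]]
contact_force: [0.1, 0.1, 0.4]
finger_gap: 0.699
```

```bash
python3 -c "
from h import *
chk(4,'w21')
g=img('wrist')
for lo in (160,185): print(wdisc(g,((0,0,lo),(179,40,255)),.069,(.552,.07)))
S=img('side');cv2.imwrite('pics/s21.png',cv2.resize(S['frame'][120:240,260:420,::-1],None,fx=5,fy=5,interpolation=cv2.INTER_CUBIC))"
```

```text
[0.5883 0.0691 0.1355] 47.85 (np.float64(0.14370916663235725), array([ 0.57799677, -0.07233822]), np.float64(0.02327449177003482), array([145.37292465, 190.93103448]), np.int32(1566))
blue [317.35563506 144.1881932 ] [ 273  106   90   90 2795] (array([0.55165578, 0.07041327]), np.float64(0.03633910800886883))
T [329.  176.6] [ 0.5918 -0.0895]
T st [316.4 169.3] [ 0.6145 -0.0524]
T st [240.8 198.9] [0.5286 0.1726]
S [308.  168.1] [0.5627 0.0927]
S [345.6 198.8] [ 0.5982 -0.0645]
(np.float64(0.0012155640950139324), array([0.55084934, 0.07039189]), np.float64(0.022770551846880278), array([317.03247344, 156.95599393]), np.int32(3295))
(np.float64(0.0011996855799376867), array([0.5509018 , 0.07048291]), np.float64(0.02271987475766766), array([317.04098361, 156.96114147]), np.int32(3294))
```

View pics/w21.png

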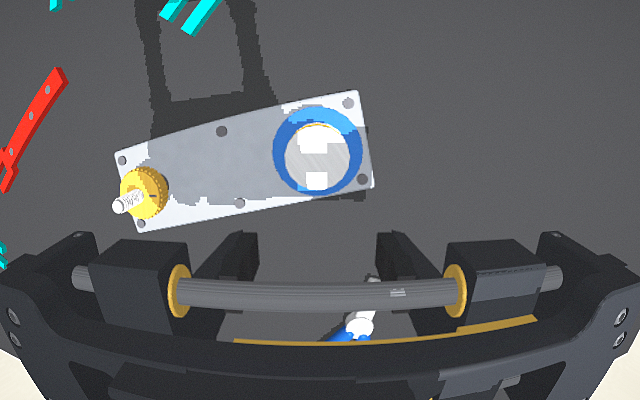

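View pics/s21.png

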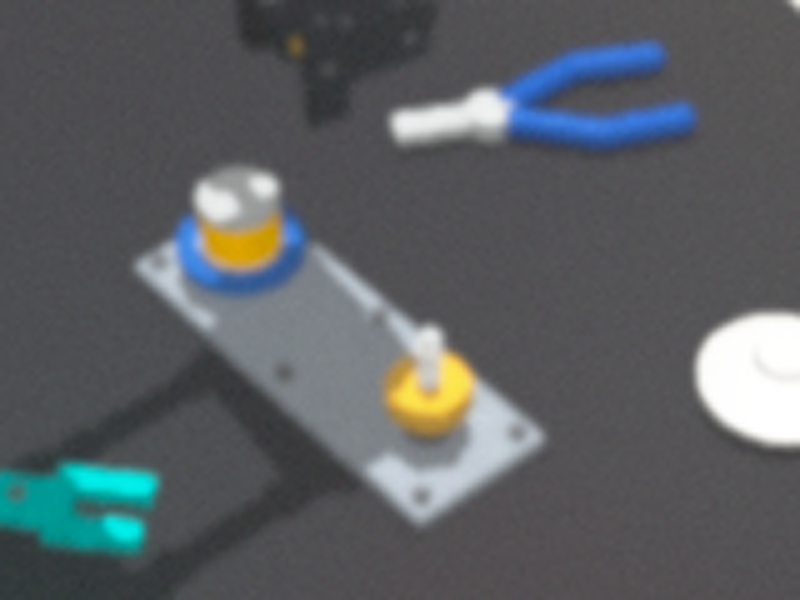

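View first.

The steel disc tops the stack at (317,157), neat in both views. Now look at the collar from the equivalent viewpoint.

Call:
{"op": "drive_tool", "data": {"deltas": [[[-2,0,0,0,0,0],[-3.2,0,-0.6,0,0,0],[-3.5,0,-0.8,0,0,0],[-3.5,0,-0.8,0,0,0],[-2.5,0,-0.6,0,0,0],[-1,0,-0.3,0,0,0],[0,0,0,0,0,0],[0,0,0,0,0,0]]]}}

```text
t: 49.1
ee_pos: [0.619, -0.0873, 0.1353]
tool_rot: [[-0.001, -0.001, -1.0], [1.0, 0.0, -0.001], [0.0, -1.0, 0.001]]
contact_force: [0.0, 0.5, 0.7]
finger_gap: 0.701
```

```bash
python3 -c "
from h import *
s=read_state();print(s['joints'].round(3),s['ee_pos'].round(4),np.abs(s['qvel']).max())
g=img('wrist','w22.png')
cv2.imwrite('pics/w22c.png',cv2.resize(g['frame'][90:250,200:440,::-1],None,fx=3.3,fy=3.3,interpolation=cv2.INTER_CUBIC))
print(proj(g,[.5819,-.0879,.084]),proj(g,[.5819,-.0879,.048]))
"
```

```text
[-0.18   0.253  1.816  0.     1.073 -1.752] [ 0.619  -0.0873  0.1353] 0.009190091558801032
(np.float64(314.14156217540915), np.float64(160.82366673603906)) (np.float64(314.48489840423963), np.float64(153.37623803851454))
```

View pics/w22c.png

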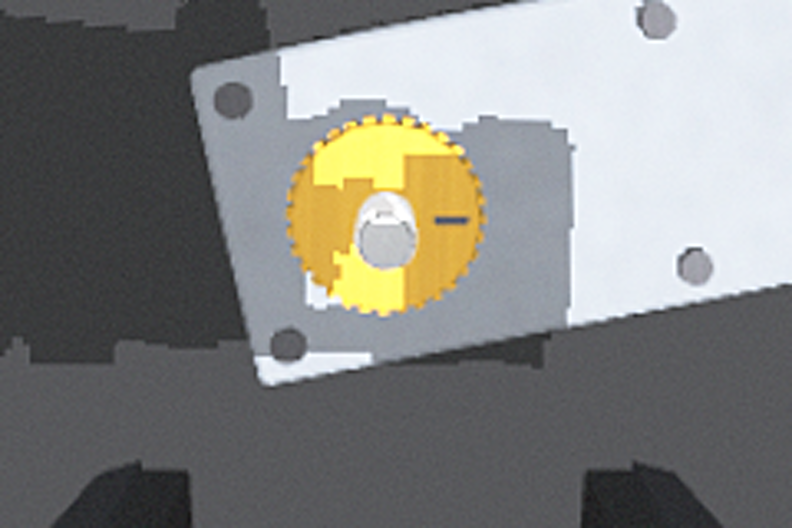

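Rod top is at (317,164), collar centre about (317,155), mark pointing right (+y). Compute rod position and collar height.

```bash
python3 - <<'E'
from h import *
g=img("wrist");s=read_state()
bl=[b for b in blobs(g,(15,90,60),(35,255,255),300,None or 1e9,(260,100,390,210))]
for a,st,m in bl:
    for z in(.045,.048,.051):
        c,r,h=circ(g,m,z);print(a.round(1),st[4],z,c.round(4),r.round(5))
print("rod top",plane(g,317,163.6,.084).round(4))
o,d=ray(g,317.2,154.8)
print(s["ee_pos"])
T=img("top");S=img("side")
for n,G,roi in(("T",T,(310,160,350,195)),("S",S,(325,180,365,215))):
    for a,st,m in blobs(G,(12,60,80),(35,255,255),30,900,roi): print(n,a,st)
E
```

```text
[316.  153.7] 2377 0.045 [ 0.5836 -0.0864] 0.02331
[316.  153.7] 2377 0.048 [ 0.5832 -0.0864] 0.02301
[316.  153.7] 2377 0.051 [ 0.5828 -0.0864] 0.02271
rod top [ 0.5838 -0.0859  0.084 ]
[ 0.61913218 -0.08692536  0.13546659]
S [345.49565217 198.83043478] [336 190  20  18 230]
```

Call:
{"op": "drive_tool", "data": {"deltas": [[[0,0,0,0,0.17,0],[0,0,0,0,0.17,0],[0,0,0,0,0.17,0],[0,0,0,0,0.17,0],[0,0,0,0,0.17,0],[0,0,0,0,0.17,0],[0,0,0,0,0.17,0],[0,0,0,0,0.17,0]]]}}

```text
t: 50.3
ee_pos: [0.6193, -0.0872, 0.1355]
tool_rot: [[0.979, -0.0, -0.205], [0.205, 0.0, 0.979], [-0.0, -1.0, 0.0]]
contact_force: [0.0, 0.0, 0.3]
finger_gap: 0.703
```

Call:
{"op": "drive_tool", "data": {"deltas": [[[0,0,0,0,0.17,0],[0,0,0,0,0.17,0],[0,0,0,0,0.17,0],[0,0,0,0,0.17,0],[0,0,0,0,0.17,0],[0,0,0,0,0.17,0],[0,0,0,0,0.17,0],[0,0,0,0,0.17,0]]]}}

```text
t: 51.3
ee_pos: [0.6193, -0.0872, 0.1356]
tool_rot: [[0.405, 0.0, 0.914], [-0.914, 0.0, 0.405], [-0.0, -1.0, 0.0]]
contact_force: [0.2, -0.9, -0.3]
finger_gap: 0.7
```

Call:
{"op": "drive_tool", "data": {"deltas": [[[0,0,0,0,0.17,0],[0,0,0,0,0.17,0],[0,0,0,0,0.17,0],[0,0,0,0,0.17,0],[0,0,0,0,0.17,0],[0,0,0,0,0.17,0],[0,0,0,0,0.17,0],[0,0,0,0,0,0]]]}}

```text
t: 52.3
ee_pos: [0.6193, -0.0873, 0.1355]
tool_rot: [[-0.693, -0.0, 0.721], [-0.721, 0.0, -0.693], [-0.0, -1.0, -0.0]]
contact_force: [1.1, -0.6, -0.1]
finger_gap: 0.699
```

```bash
python3 -c "
from h import *
s=read_state();print(s['joints'].round(3));go([.5827,-.0873,.034])"
```

```text
[-0.18   0.253  1.816  0.     1.073  2.156]
tcp [ 0.6193 -0.0873  0.1355] yaw -2.3364 ry -0.0 shift after turn cm [ 2.54 10.15 -2.64] shift now [ 2.54 10.15 -2.64] t 52.3
```

Call:
{"op": "drive_tool", "data": {"deltas": [[[1.27,0,-1.32,0,0,0],[1.27,0,-1.32,0,0,0],[0,1,0,0,0,0],[0,2,0,0,0,0],[0,2.5,0,0,0,0],[0,2.5,0,0,0,0],[0,1.65,0,0,0,0],[0,0.5,0,0,0,0]]]}}

```text
t: 53.3
ee_pos: [0.5817, -0.0875, 0.0318]
tool_rot: [[-0.694, -0.003, 0.72], [-0.72, 0.001, -0.694], [0.002, -1.0, -0.003]]
contact_force: [-0.2, -0.0, 0.5]
finger_gap: 0.7
```

Call:
{"op": "drive_tool", "data": {"deltas": [[[0,0,0,0,0,0],[0,0,0,0,0,0],[0,0,0,0,0,0],[0,0,0,0,0,0],[0,0,0,0,0,0],[0,0,0,0,0,0],[0,0,0,0,0,0],[0,0,0,0,0,0]]], "fingers": -0.4}}

```text
t: 54.3
ee_pos: [0.5836, -0.0881, 0.0349]
tool_rot: [[-0.695, 0.002, 0.719], [-0.719, -0.0, -0.695], [-0.001, -1.0, 0.002]]
contact_force: [-0.5, -0.9, 5.3]
finger_gap: 0.496
```

```bash
python3 -c "
from h import *
s=read_state();print(s['joints'].round(3),s['contact_force'],s['moment'],s['finger_gap']);go([.5827,-.0873,.034]);img('wrist','w23.png')"
```

```text
[-0.192  0.309  1.958 -0.     0.872  2.147] [-0.50092499 -0.92192695  5.29497663] [-0.16987507  0.04444145 -0.02686113] 0.4955696259588849
tcp [ 0.5836 -0.0881  0.0349] yaw -2.339 ry -0.0 shift after turn cm [ 0.    0.09 -0.12] shift now [ 0.    0.09 -0.12] t 54.3
```

View pics/w23.png

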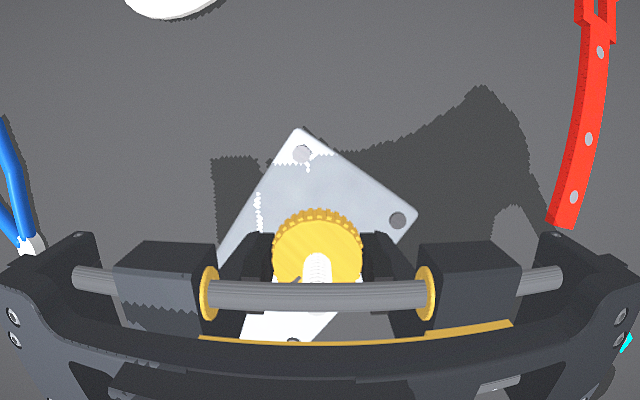

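The collar is gripped: centre about (317,255), mark at (296,281). Turn counter-clockwise while following its rise.

Call:
{"op": "drive_tool", "data": {"deltas": [[[0,-0.03,0,0,-0.08,0],[0,-0.057,0,0,-0.15,0],[0,-0.057,0,0,-0.15,0],[0,-0.057,0,0,-0.15,0],[0,-0.057,0,0,-0.15,0],[0,-0.057,0,0,-0.15,0],[0,-0.057,0,0,-0.15,0],[0,0,0,0,0,0]]]}}

```text
t: 55.35
ee_pos: [0.5838, -0.0873, 0.0386]
tool_rot: [[0.211, 0.002, 0.977], [-0.977, 0.001, 0.211], [-0.0, -1.0, 0.002]]
contact_force: [1.0, 0.9, 6.2]
finger_gap: 0.492
```

```bash
python3 -c "
from h import *
s=read_state();print(s['joints'].round(3),s['contact_force'],s['moment'],s['finger_gap']);go([.5827,-.0873,.034]);img('wrist','w24.png')"
```

```text
[-1.910e-01  3.040e-01  1.957e+00  1.000e-03  8.790e-01  1.166e+00] [1.03288754 0.93962611 6.1604518 ] [0.24335594 0.01318242 0.02829069] 0.49159873973408824
tcp [ 0.5838 -0.0873  0.0386] yaw -1.3581 ry -0.0 shift after turn cm [-0.02  0.46 -0.1 ] shift now [-0.02  0.46 -0.11] t 55.35
```

View pics/w24.png

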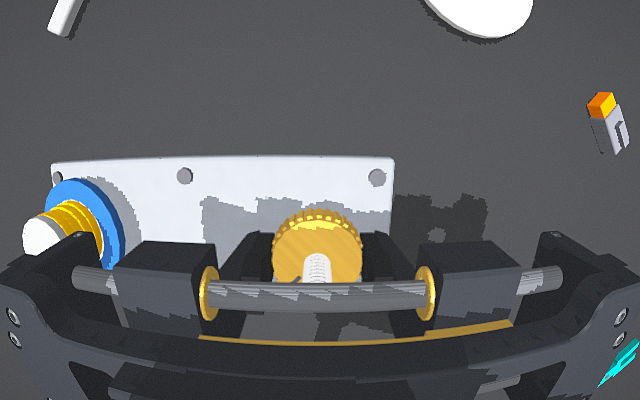

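The mark stays at (296,281), so there is no slip. Continue.

Call:
{"op": "drive_tool", "data": {"deltas": [[[0,-0.057,0,0,-0.15,0],[0,-0.057,0,0,-0.15,0],[0,-0.057,0,0,-0.15,0],[0,-0.057,0,0,-0.15,0],[0,-0.057,0,0,-0.15,0],[0,-0.057,0,0,-0.15,0],[0,-0.057,0,0,-0.15,0],[0,-0.057,0,0,-0.15,0]]]}}

```text
t: 56.4
ee_pos: [0.5831, -0.0867, 0.0432]
tool_rot: [[0.988, 0.0, 0.154], [-0.154, 0.002, 0.988], [0.0, -1.0, 0.002]]
contact_force: [-0.5, 3.1, 7.7]
finger_gap: 0.495
```

Call:
{"op": "drive_tool", "data": {"deltas": [[[0,-0.057,0,0,-0.15,0],[0,-0.057,0,0,-0.15,0],[0,-0.057,0,0,-0.15,0],[0,-0.057,0,0,-0.15,0],[0,-0.057,0,0,-0.15,0],[0,-0.057,0,0,-0.15,0],[0,-0.057,0,0,-0.15,0],[0,-0.057,0,0,-0.15,0]]]}}

```text
t: 57.4
ee_pos: [0.5822, -0.0871, 0.0477]
tool_rot: [[0.501, -0.001, -0.865], [0.865, 0.001, 0.501], [0.0, -1.0, 0.002]]
contact_force: [-3.0, 1.2, 10.3]
finger_gap: 0.495
```

Call:
{"op": "drive_tool", "data": {"deltas": [[[0,-0.057,0,0,-0.15,0],[0,-0.057,0,0,-0.15,0],[0,-0.057,0,0,-0.15,0],[0,-0.057,0,0,-0.15,0],[0,-0.057,0,0,-0.15,0],[0,0,0,0,0,0],[0,0,0,0,0,0],[0,0,0,0,0,0]]]}}

```text
t: 58.4
ee_pos: [0.5821, -0.0877, 0.0506]
tool_rot: [[-0.219, -0.001, -0.976], [0.976, 0.0, -0.219], [0.0, -1.0, 0.001]]
contact_force: [-3.9, -0.4, 9.2]
finger_gap: 0.494
```

```bash
python3 -c "
from h import *
s=read_state();print(s['joints'].round(3),s['contact_force'],s['moment'],s['finger_gap']);go([.5827,-.0873,.034]);img('wrist','w25.png');T=img('top');S=img('side','s25.png')
cv2.imwrite('pics/s25.png',cv2.resize(S['frame'][130:230,270:390,::-1],None,fx=6,fy=6,interpolation=cv2.INTER_CUBIC))"
```

```text
[-0.192  0.287  1.952 -0.     0.904 -1.983] [-3.85437012 -0.42005694  9.20791778] [-0.05919006  0.61517347  0.01473575] 0.49394965590756656
tcp [ 0.5821 -0.0877  0.0506] yaw 1.7913 ry -0.0 shift after turn cm [ 0.02  1.66 -0.06] shift now [ 0.02  1.66 -0.06] t 58.4
```

View pics/w25.png

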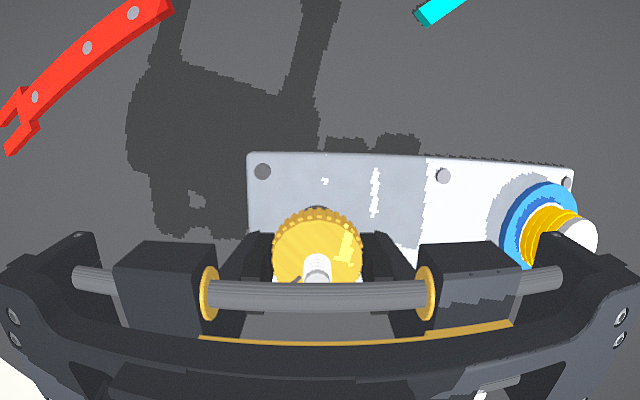

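Call:
{"op": "drive_tool", "data": {"deltas": [[[0,0,0,0,0,0],[0,0,0,0,0,0],[0,0,0,0,0,0],[0,-1.5,0,0,0,0],[0,-3.5,0,0,0,0],[0,-3.5,0,0,0,0],[0,-1.5,-1.7,0,0,0],[0,0,-2,0,0,0]]], "fingers": 0.4}}

```text
t: 59.55
ee_pos: [0.6209, -0.08, 0.1535]
tool_rot: [[-0.218, 0.005, -0.976], [0.976, -0.001, -0.218], [-0.002, -1.0, -0.005]]
contact_force: [-0.1, -0.5, -0.0]
finger_gap: 0.698
```

Call:
{"op": "drive_tool", "data": {"deltas": [[[0,0,0,0,0,0],[0,0,0,0,0,0],[0,0,0,0,0,0],[0,0,0,0,0,0],[0,0,0,0,0,0],[0,0,0,0,0,0],[0,0,0,0,0,0],[0,0,0,0,0,0]]]}}

```text
t: 60.55
ee_pos: [0.6188, -0.0797, 0.1497]
tool_rot: [[-0.218, -0.0, -0.976], [0.976, -0.0, -0.218], [-0.0, -1.0, 0.0]]
contact_force: [0.4, -0.5, -0.1]
finger_gap: 0.696
```

```bash
python3 - <<'E'
from h import *
s=read_state();print(s['joints'].round(3),s["ee_pos"]);g=img('wrist','w26.png')
cv2.imwrite('pics/w26c.png',cv2.resize(g['frame'][90:250,220:620,::-1],None,fx=2,fy=2,interpolation=cv2.INTER_CUBIC))
hsv=cv2.cvtColor(g["frame"],cv2.COLOR_RGB2HSV)
for a,st,m in blobs(g,(15,90,60),(35,255,255),300,1e9,(260,100,390,215)):
    for z in(.059,.061,.063,.065,.067): c,r,h=circ(g,m,z);print(a.round(1),st,z,c.round(4),r.round(5))
E
```

```text
[-0.168  0.237  1.807 -0.     1.097 -1.959] [ 0.61884396 -0.07969671  0.14968359]
[317.2 153.6] [ 287  124   61   61 2476] 0.059 [ 0.5839 -0.0863] 0.02341
[317.2 153.6] [ 287  124   61   61 2476] 0.061 [ 0.5837 -0.0864] 0.02321
[317.2 153.6] [ 287  124   61   61 2476] 0.063 [ 0.5834 -0.0865] 0.02301
[317.2 153.6] [ 287  124   61   61 2476] 0.065 [ 0.5831 -0.0865] 0.02282
[317.2 153.6] [ 287  124   61   61 2476] 0.067 [ 0.5828 -0.0866] 0.02262
```

View pics/w26c.png

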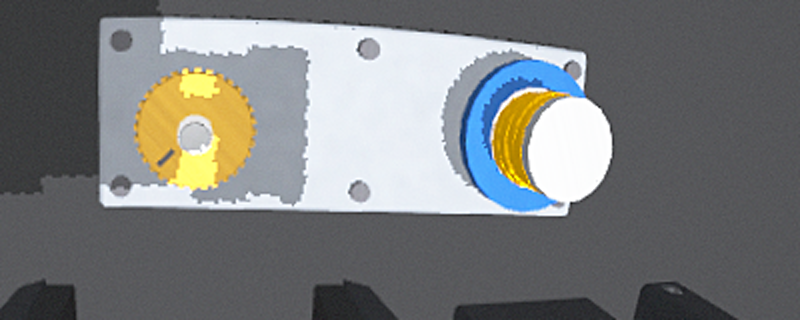

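The collar is at (317,154) in the full picture, and apparent size gives 63–65 mm. To settle the height I'll probe collar and steel disc with closed fingertips, starting on the collar 18 mm out from the rod.

Call:
{"op": "drive_tool", "data": {"deltas": [[[0,0,0.9,0,0,0],[0,0,0.96,0,0,0],[0,1,0,0,0,0],[0,2,0,0,0,0],[0,2,0,0,0,0],[0,1.5,0,0,0,0],[0,0.8,0,0,0,0],[0,0,0,0,0,0]]], "fingers": -1}}

```text
t: 61.6
ee_pos: [0.6002, -0.0836, 0.0756]
tool_rot: [[-0.218, -0.002, -0.976], [0.976, 0.0, -0.218], [0.001, -1.0, 0.002]]
contact_force: [0.1, -0.2, 0.1]
finger_gap: 0.002
```

Call:
{"op": "drive_tool", "data": {"deltas": [[[0,0,0,0,0,0],[0,0,0,0,0,0],[0,0,0,0,0,0],[0,0.1,0,0,0,0],[0,0.1,0,0,0,0],[0,0.1,0,0,0,0],[0,0,0,0,0,0],[0,0,0,0,0,0]]]}}

```text
t: 62.6
ee_pos: [0.6007, -0.0837, 0.0736]
tool_rot: [[-0.218, -0.0, -0.976], [0.976, 0.0, -0.218], [0.0, -1.0, 0.0]]
contact_force: [0.2, 0.2, 0.0]
finger_gap: 0.005
```

```bash
python3 - <<'E'
from h import *
s=read_state();print(s["contact_force"],s["finger_gap"]);go([.600,-.0837,.066]);img("wrist","w27.png")
E
```

```text
[0.18846854 0.23476984 0.04757946] 0.004792368626321713
tcp [ 0.6007 -0.0837  0.0736] yaw 1.791 ry -0.0 shift after turn cm [0.02 0.76 0.06] shift now [0.02 0.76 0.06] t 62.6
```

View pics/w27.png

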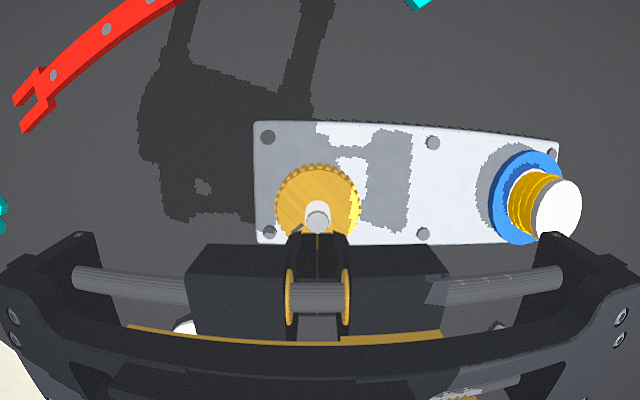

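Closed fingers are over the collar rim, clear of the rod at (317,220). Step down gently.

Call:
{"op": "drive_tool", "data": {"deltas": [[[0,0.1,0,0,0,0],[0,0.1,0,0,0,0],[0,0.1,0,0,0,0],[0,0.1,0,0,0,0],[0,0.1,0,0,0,0],[0,0.1,0,0,0,0],[0,0,0,0,0,0],[0,0,0,0,0,0]]]}}

```text
t: 63.65
ee_pos: [0.6007, -0.0838, 0.0677]
tool_rot: [[-0.218, 0.0, -0.976], [0.976, -0.0, -0.218], [-0.0, -1.0, -0.0]]
contact_force: [-0.1, 0.5, 0.2]
finger_gap: 0.006
```

Call:
{"op": "drive_tool", "data": {"deltas": [[[0,0.05,0,0,0,0],[0,0.05,0,0,0,0],[0,0.05,0,0,0,0],[0,0.05,0,0,0,0],[0,0,0,0,0,0],[0,0,0,0,0,0],[0,0,0,0,0,0],[0,0,0,0,0,0]]]}}

```text
t: 64.65
ee_pos: [0.6007, -0.0838, 0.0657]
tool_rot: [[-0.218, 0.0, -0.976], [0.976, -0.0, -0.218], [-0.0, -1.0, -0.0]]
contact_force: [0.1, -0.2, -0.3]
finger_gap: 0.005
```

Call:
{"op": "drive_tool", "data": {"deltas": [[[0,0.05,0,0,0,0],[0,0.05,0,0,0,0],[0,0,0,0,0,0],[0,0,0,0,0,0],[0,0,0,0,0,0],[0,0,0,0,0,0],[0,0,0,0,0,0],[0,0,0,0,0,0]]]}}

```text
t: 65.65
ee_pos: [0.6009, -0.0838, 0.0652]
tool_rot: [[-0.218, 0.0, -0.976], [0.976, -0.0, -0.218], [-0.0, -1.0, -0.0]]
contact_force: [-1.9, 0.9, 5.4]
finger_gap: 0.004
```

The collar top is felt at 65.2 mm (5.4 N). Now probe the steel disc the same way.

Call:
{"op": "drive_tool", "data": {"deltas": [[[0,-1.5,0,0,0,0],[0,-2,0,0,0,0],[2.5,-0.5,0,0,0,0],[4.5,0,0.5,0,0,0],[4.5,0,0.5,0,0,0],[3.5,0.5,0.5,0,0,0],[1.03,1.3,0,0,0,0],[0,0.9,0,0,0,0]]]}}

```text
t: 66.65
ee_pos: [0.5513, 0.0696, 0.0776]
tool_rot: [[-0.22, 0.001, -0.976], [0.976, -0.0, -0.22], [-0.0, -1.0, -0.001]]
contact_force: [-0.0, 0.2, 0.6]
finger_gap: 0.006
```

Call:
{"op": "drive_tool", "data": {"deltas": [[[0,0,0,0,0,0],[0,0,0,0,0,0],[0,0,0,0,0,0],[0,0,0,0,0,0],[0,0,0,0,0,0],[0,0,0,0,0,0],[0,0,0,0,0,0],[0,0,0,0,0,0]]]}}

```text
t: 67.65
ee_pos: [0.551, 0.0695, 0.0777]
tool_rot: [[-0.219, 0.0, -0.976], [0.976, 0.0, -0.219], [0.0, -1.0, -0.0]]
contact_force: [0.6, -0.3, -0.5]
finger_gap: 0.007
```

```bash
python3 - <<'E'
from h import *
s=read_state();print(s["contact_force"],s["finger_gap"]);go([.5513,.0694,.07]);img("wrist","w28.png")
E
```

```text
[ 0.58833819 -0.28210984 -0.50032524] 0.007337467535982442
tcp [0.551  0.0695 0.0777] yaw 1.7911 ry -0.0 shift after turn cm [-0.01  0.77 -0.03] shift now [-0.01  0.77 -0.03] t 67.65
```

View pics/w28.png

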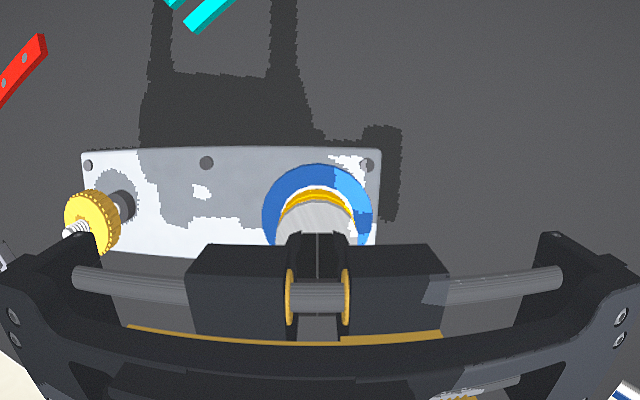

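Closed fingers hover over the steel disc at (317,235). Step down.

Call:
{"op": "drive_tool", "data": {"deltas": [[[0,0.2,0,0,0,0],[0,0.2,0,0,0,0],[0,0.2,0,0,0,0],[0,0.1,0,0,0,0],[0,0.05,0,0,0,0],[0,0.05,0,0,0,0],[0,0,0,0,0,0],[0,0,0,0,0,0]]]}}

```text
t: 68.7
ee_pos: [0.5511, 0.0694, 0.0698]
tool_rot: [[-0.218, 0.0, -0.976], [0.976, 0.0, -0.218], [-0.0, -1.0, -0.0]]
contact_force: [-0.2, 1.1, -0.4]
finger_gap: 0.007
```

Call:
{"op": "drive_tool", "data": {"deltas": [[[0,0.05,0,0,0,0],[0,0.05,0,0,0,0],[0,0,0,0,0,0],[0,0,0,0,0,0],[0,0,0,0,0,0],[0,0,0,0,0,0],[0,0,0,0,0,0],[0,0,0,0,0,0]]]}}

```text
t: 69.7
ee_pos: [0.5512, 0.0694, 0.0694]
tool_rot: [[-0.218, 0.0, -0.976], [0.976, -0.0, -0.218], [-0.0, -1.0, -0.0]]
contact_force: [-2.3, -1.1, 5.1]
finger_gap: 0.006
```

The steel disc top is felt at 69.4 mm (5.1 N), so the collar must rise about 4.2 mm, or 1.10 rad. Rise, turn back, and go over the rod.

Call:
{"op": "drive_tool", "data": {"deltas": [[[0,-2,0,0,0,0],[0,-3,0,0,0,0],[0,-1.5,0,0,0.17,0],[0,0,0,0,0.17,0],[0,0,0,0,0.17,0],[0,0,0,0,0.17,0],[0,0,0,0,0.17,0],[0,0,0,0,0.17,0]]], "fingers": -1}}

```text
t: 70.7
ee_pos: [0.5509, 0.0694, 0.1335]
tool_rot: [[0.721, -0.0, -0.693], [0.693, -0.0, 0.721], [-0.0, -1.0, 0.0]]
contact_force: [0.0, 0.1, 0.7]
finger_gap: 0.008
```

Call:
{"op": "drive_tool", "data": {"deltas": [[[0,0,0,0,0.17,0],[0,0,0,0,0.17,0],[0,0,0,0,0.17,0],[0,0,0,0,0,0],[0,0,0,0,0,0],[0,0,0,0,0,0],[0,0,0,0,0,0],[0,0,0,0,0,0]]], "fingers": 0.4}}

```text
t: 71.7
ee_pos: [0.551, 0.0694, 0.1337]
tool_rot: [[0.966, 0.0, -0.258], [0.258, -0.0, 0.966], [0.0, -1.0, -0.0]]
contact_force: [0.3, 0.0, 0.5]
finger_gap: 0.695
```

```bash
python3 - <<'E'
from h import *
s=read_state();print(s["joints"].round(3),s["finger_gap"]);go([.583,-.0875,.054])
E
```

```text
[ 0.08   0.129  1.968 -0.     1.045 -0.181] 0.695330806665418
tcp [0.551  0.0694 0.1337] yaw 0.2614 ry -0.0 shift after turn cm [ -0.97   7.97 -15.98] shift now [ -0.97   7.97 -15.98] t 71.7
```

Call:
{"op": "drive_tool", "data": {"deltas": [[[0,0,-2.5,0,0,0],[-0.2,0,-3.5,0,0,0],[-0.3,0,-3.5,0,0,0],[-0.3,0,-3.5,0,0,0],[-0.17,0,-2,0,0,0],[0,0,-0.98,0,0,0],[0,0,0,0,0,0],[0,0,0,0,0,0]]]}}

```text
t: 72.7
ee_pos: [0.5827, -0.0866, 0.1336]
tool_rot: [[0.966, -0.0, -0.259], [0.259, 0.0, 0.966], [-0.0, -1.0, 0.001]]
contact_force: [-1.0, -0.3, -0.3]
finger_gap: 0.697
```

Call:
{"op": "drive_tool", "data": {"deltas": [[[0,1.5,0,0,0,0],[0,2,0,0,0,0],[0,2,0,0,0,0],[0,1.5,0,0,0,0],[0,0.97,0,0,0,0],[0,0,0,0,0,0],[0,0,0,0,0,0],[0,0,0,0,0,0]]]}}

```text
t: 73.7
ee_pos: [0.5837, -0.0877, 0.0549]
tool_rot: [[0.966, 0.002, -0.258], [0.258, -0.0, 0.966], [0.002, -1.0, -0.001]]
contact_force: [0.1, -0.4, 0.6]
finger_gap: 0.698
```

Call:
{"op": "drive_tool", "data": {"deltas": [[[0,0,0,0,0,0],[0,0,0,0,0,0],[0,0,0,0,0,0],[0,0,0,0,0,0],[0,0,0,0,0,0],[0,0,0,0,0,0],[0,0,0,0,0,0],[0,0,0,0,0,0]]], "fingers": -0.4}}

```text
t: 74.7
ee_pos: [0.583, -0.0876, 0.0544]
tool_rot: [[0.966, 0.0, -0.258], [0.258, -0.0, 0.966], [0.0, -1.0, -0.0]]
contact_force: [-1.7, -0.6, 5.4]
finger_gap: 0.493
```

```bash
python3 - <<'E'
from h import *
s=read_state();print(s["joints"].round(3),s["finger_gap"],s["contact_force"]);go([.583,-.0875,.054]);img("wrist","w29.png")
E
```

```text
[-0.191  0.283  1.949 -0.     0.909 -0.452] 0.49295990300660686 [-1.73622527 -0.6382946   5.38087405]
tcp [ 0.583  -0.0876  0.0544] yaw 0.261 ry -0.0 shift after turn cm [-0.    0.04  0.01] shift now [-0.    0.04  0.01] t 74.7
```

View pics/w29.png

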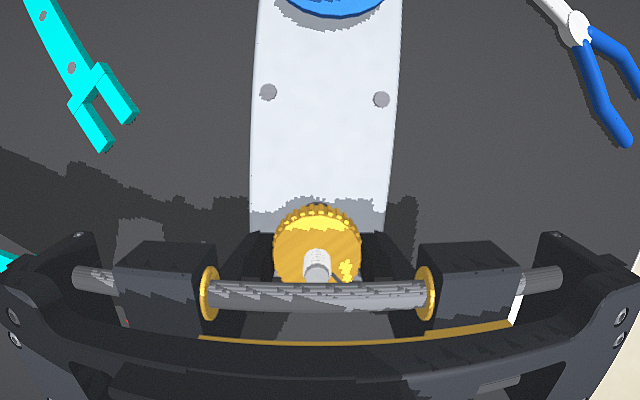

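Gripped at (317,255). Turn 1.10 rad counter-clockwise.

Call:
{"op": "drive_tool", "data": {"deltas": [[[0,-0.05,0,0,-0.13,0],[0,-0.06,0,0,-0.16,0],[0,-0.06,0,0,-0.16,0],[0,-0.06,0,0,-0.16,0],[0,-0.06,0,0,-0.16,0],[0,-0.06,0,0,-0.16,0],[0,-0.06,0,0,-0.17,0],[0,0,0,0,0,0]]]}}

```text
t: 75.75
ee_pos: [0.5831, -0.0875, 0.0585]
tool_rot: [[0.207, 0.0, -0.978], [0.978, 0.0, 0.207], [0.0, -1.0, -0.0]]
contact_force: [-2.3, 0.2, 6.5]
finger_gap: 0.493
```

Call:
{"op": "drive_tool", "data": {"deltas": [[[0,0,0,0,0,0],[0,0,0,0,0,0],[0,0,0,0,0,0],[0,0,0,0,0,0],[0,0,0,0,0,0],[0,0,0,0,0,0],[0,0,0,0,0,0],[0,0,0,0,0,0]]]}}

```text
t: 76.75
ee_pos: [0.5831, -0.0875, 0.0585]
tool_rot: [[0.208, 0.0, -0.978], [0.978, -0.0, 0.208], [0.0, -1.0, -0.0]]
contact_force: [-2.1, -0.5, 6.1]
finger_gap: 0.492
```

```bash
python3 - <<'E'
from h import *
s=read_state();print(s["joints"].round(3),s["finger_gap"],s["contact_force"]);go([.583,-.0875,.054])
E
```

```text
[-0.191  0.278  1.947  0.     0.917 -1.552] 0.492017135846499 [-2.09089533 -0.47624798  6.14344333]
tcp [ 0.5831 -0.0875  0.0585] yaw 1.3612 ry -0.0 shift after turn cm [-0.    0.45  0.01] shift now [-0.    0.45  0.01] t 76.75
```

Call:
{"op": "drive_tool", "data": {"deltas": [[[0,0,0,0,0,0],[0,0,0,0,0,0],[0,0,0,0,0,0],[0,-1,0,0,0,0],[0,-2,0,0,0,0],[0,-2,0,0,0,0],[0,0,-0.9,0,0,0],[0,0,-0.9,0,0,0]]], "fingers": 0.4}}

```text
t: 77.75
ee_pos: [0.6014, -0.0915, 0.1087]
tool_rot: [[0.208, 0.001, -0.978], [0.978, -0.0, 0.208], [0.0, -1.0, -0.001]]
contact_force: [0.1, -0.0, 1.4]
finger_gap: 0.701
```

Call:
{"op": "drive_tool", "data": {"deltas": [[[0,0,0,0,0,0],[0,0,0,0,0,0],[0,0,0,0,0,0],[0,0,0,0,0,0],[0,0.5,0,0,0,0],[0,1.5,0,0,0,0],[0,1.2,0,0,0,0],[0,0.4,0,0,0,0]]], "fingers": -1}}

```text
t: 78.75
ee_pos: [0.5992, -0.091, 0.0701]
tool_rot: [[0.208, -0.003, -0.978], [0.978, 0.001, 0.208], [-0.0, -1.0, 0.003]]
contact_force: [0.1, -0.3, -0.8]
finger_gap: 0.007
```

Call:
{"op": "drive_tool", "data": {"deltas": [[[0,0,0,0,0,0],[0,0,0,0,0,0],[0,0.05,0,0,0,0],[0,0.05,0,0,0,0],[0,0,0,0,0,0],[0,0,0,0,0,0],[0,0,0,0,0,0],[0,0,0,0,0,0]]]}}

```text
t: 79.75
ee_pos: [0.6005, -0.0913, 0.0711]
tool_rot: [[0.208, 0.0, -0.978], [0.978, -0.0, 0.208], [-0.0, -1.0, -0.0]]
contact_force: [0.6, -0.2, -0.6]
finger_gap: 0.002
```

Call:
{"op": "drive_tool", "data": {"deltas": [[[0,0.05,0,0,0,0],[0,0.05,0,0,0,0],[0,0.04,0,0,0,0],[0,0,0,0,0,0],[0,0,0,0,0,0],[0,0,0,0,0,0],[0,0,0,0,0,0],[0,0,0,0,0,0]]]}}

```text
t: 80.75
ee_pos: [0.6005, -0.0913, 0.0697]
tool_rot: [[0.208, 0.0, -0.978], [0.978, -0.0, 0.208], [-0.0, -1.0, -0.0]]
contact_force: [0.1, -0.8, -0.3]
finger_gap: 0.004
```

Call:
{"op": "drive_tool", "data": {"deltas": [[[0,0.05,0,0,0,0],[0,0.02,0,0,0,0],[0,0,0,0,0,0],[0,0,0,0,0,0],[0,0,0,0,0,0],[0,0,0,0,0,0],[0,0,0,0,0,0],[0,0,0,0,0,0]]]}}

```text
t: 81.75
ee_pos: [0.6006, -0.0913, 0.0694]
tool_rot: [[0.208, 0.0, -0.978], [0.978, -0.0, 0.208], [-0.0, -1.0, -0.0]]
contact_force: [-2.1, -0.0, 4.9]
finger_gap: 0.007
```

The collar is felt at 69.4 mm, equal to the steel disc. Now the bar: rise and measure it.

Call:
{"op": "drive_tool", "data": {"deltas": [[[0,-2,0,0,0,0],[0,-4,0,0,0,0],[0,-4,0,0,0,0],[-4,0,0,0,0,0],[-4,0,0,0,0,0],[-4,0,0,0,0,0],[-4,0,0,0,0,0],[0,0,0,0,0,0]]], "fingers": 0.2}}

```text
t: 82.75
ee_pos: [0.5669, -0.2504, 0.17]
tool_rot: [[0.212, 0.001, -0.977], [0.977, -0.001, 0.212], [-0.001, -1.0, -0.001]]
contact_force: [0.5, 0.6, 0.3]
finger_gap: 0.6
```

Call:
{"op": "drive_tool", "data": {"deltas": [[[0,0,0,0,0,0],[0,0,0,0,0,0],[0,0,0,0,0,0],[0,0,0,0,0,0],[0,0,0,0,0,0],[0,0,0,0,0,0],[0,0,0,0,0,0],[0,0,0,0,0,0]]]}}

```text
t: 83.75
ee_pos: [0.5672, -0.2478, 0.169]
tool_rot: [[0.208, -0.0, -0.978], [0.978, 0.0, 0.208], [0.0, -1.0, 0.0]]
contact_force: [0.7, 1.4, 0.2]
finger_gap: 0.597
```

```bash
cat >> h.py <<'E'
def barpose(g,z,amin=200):
    """long-side fit: red pixels' outline cast to plane z; rectangle gives axis; fork end = wider end"""
    b=max(blobs(g,*RED,amin),key=lambda q:q[1][4])
    m=b[2];c=max(cv2.findContours(m,cv2.RETR_EXTERNAL,cv2.CHAIN_APPROX_NONE)[0],key=cv2.contourArea)[:,0,:].astype(float)
    P=np.array([plane(g,u,v,z)[:2] for u,v in c])
    r=cv2.minAreaRect((P*1000).astype(np.float32));(cx,cy),(w,h),a=r
    a=np.deg2rad(a)+(0 if w>h else np.pi/2);ax=np.array([np.cos(a),np.sin(a)]);ctr=np.array([cx,cy])/1000
    L=(P-ctr)@ax;W=(P-ctr)@np.array([-ax[1],ax[0]])
    if np.ptp(W[L>.06])<np.ptp(W[L<-.06]): ax=-ax;a+=np.pi;L=-L;W=-W
    # shank edges: fit lines on the 26 mm part
    sel=(L>-.09)&(L<.05);up=sel&(W>.009)&(W<.017);dn=sel&(W<-.009)&(W>-.017)
    k1=np.polyfit(L[up],W[up],1);k2=np.polyfit(L[dn],W[dn],1);sl=(k1[0]+k2[0])/2;off=(k1[1]+k2[1])/2
    nx=np.array([-ax[1],ax[0]]);a2=a+np.arctan(sl)
    c2=ctr+nx*off
    return c2,(a2+np.pi)%(2*np.pi)-np.pi,sorted((w,h)),k1[1]-k2[1],b[0]
E
python3 - <<'E'
from h import *
s=read_state();print(s["ee_pos"])
for n in("top","side","wrist"):
    g=img(n,f"{n}30.png")
    try: print(n,barpose(g,.012))
    except Exception as e: print(n,e)
E
```

```text
[ 0.56715354 -0.24778922  0.16898733]
top max() iterable argument is empty
side (array([ 0.51023258, -0.30875583]), np.float64(-0.9596151771924681), [52.23495864868164, 212.49972534179688], np.float64(0.030869659689448752), array([369.52192243, 280.52107926]))
wrist (array([ 0.51346001, -0.30461754]), np.float64(-0.9594254888153486), [44.76144027709961, 209.07601928710938], np.float64(0.02584325437183333), array([251.88198164, 138.6993114 ]))
```

View pics/wrist30.png

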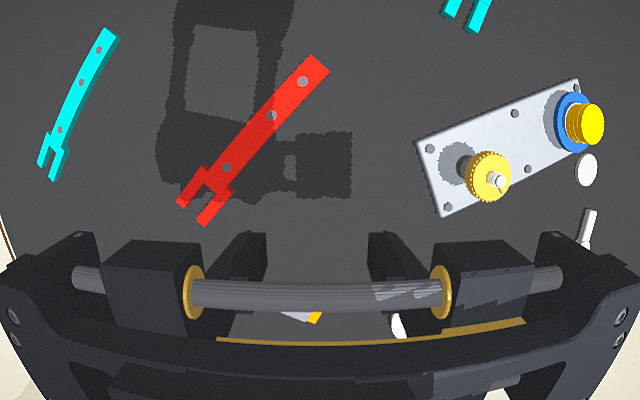

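View pics/top30.png

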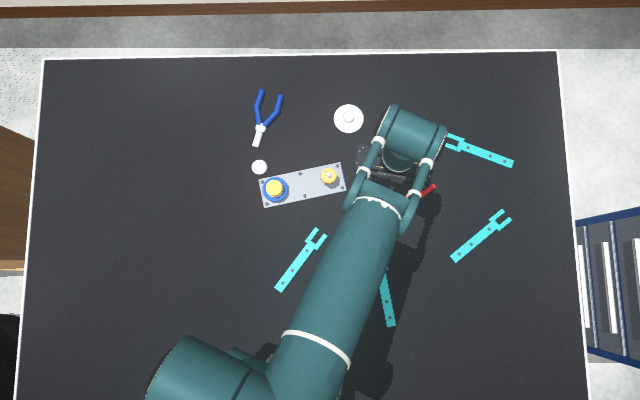

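The steel disc has been knocked off. It now lies on the bench at top (259,167), wrist (587,168), and the yellow stack is still standing. I'll put it back before the bar.

```bash
python3 - <<'E'
from h import *
T=img("top");S=img("side","side31.png")
st=((0,0,150),(179,45,255))
a=[b for b in blobs(T,*st,40,400,(245,155,275,178))];c=[b for b in blobs(S,*st,40,400,(280,110,360,200))]
for b in a: print("T",b[0],b[1],plane(T,*b[0],.007))
for b in c: print("S",b[0],b[1],plane(S,*b[0],.007))
for b in a:
  for d in c: print(tri([(T,*b[0]),(S,*d[0])]))
for n,g,roi in(("T",T,(255,170,295,210)),("S",S,(290,145,330,185))):
  for b in blobs(g,*YEL,40,900,roi): print(n,b[0],b[1],plane(g,*b[0],.062))
cv2.imwrite("pics/s31.png",cv2.resize(S['frame'][110:230,260:420,::-1],None,fx=5,fy=5,interpolation=cv2.INTER_CUBIC))
go([.63,.12,.1])
E
```

```text
T [258.7486631  166.58823529] [251 160  16  15 187] [0.62565484 0.12010878 0.007     ]
S [349.30555556 143.09722222] [338 138  22  10 144] [0.72231656 0.12894887 0.007     ]
S [322.56291391 155.75496689] [315 150  16  12 151] [0.62433619 0.11870299 0.007     ]
(array([0.65535622, 0.09770034, 0.04944963]), [np.float64(0.04195947982143652), np.float64(0.041959479821436364)])
(array([0.62568684, 0.12051292, 0.00509684]), [np.float64(0.00040916661307580153), np.float64(0.0004091666130756454)])
T [274.04245283 187.69339623] [266 180  17  17 212] [0.55086789 0.06741243 0.062     ]
S [307.26377953 162.77165354] [299 154  17  19 254] [0.54727293 0.06032129 0.062     ]
tcp [ 0.5672 -0.2478  0.169 ] yaw 1.3609 ry -0.0 shift after turn cm [37.28  6.9   1.52] shift now [37.28  6.9   1.52] t 84.0
```

View pics/s31.png

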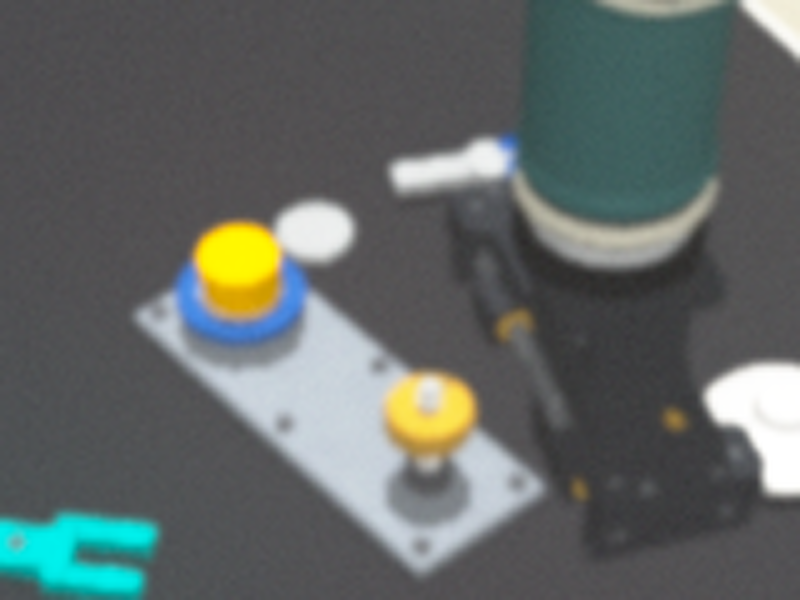

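The steel disc lies flat at (0.6257, 0.1205), clear of the stand base and pliers. Go to the same relative viewpoint.

Call:
{"op": "drive_tool", "data": {"deltas": [[[0,0,0,0,-0.105,0],[0,0,0,0,-0.105,0],[4,0,-1.6,0,0,0],[4.6,0,-1.6,0,0,0],[4.6,0,-1.6,0,0,0],[4.6,0,-1.6,0,0,0],[4.6,0,-1.6,0,0,0],[4.6,0,-1.56,0,0,0]]], "fingers": 0.4}}

```text
t: 85.0
ee_pos: [0.6632, 0.0238, 0.1691]
tool_rot: [[-0.0, 0.0, -1.0], [1.0, -0.0, -0.0], [-0.0, -1.0, -0.0]]
contact_force: [0.6, -0.4, 0.5]
finger_gap: 0.698
```

Call:
{"op": "drive_tool", "data": {"deltas": [[[4.5,0,0,0,0,0],[3.5,1.5,0,0,0,0],[1.75,3,0,0,0,0],[0,3,0,0,0,0],[0,1.4,0,0,0,0],[0,0,0,0,0,0],[0,0,0,0,0,0],[0,0,0,0,0,0]]]}}

```text
t: 86.0
ee_pos: [0.6639, 0.1196, 0.0817]
tool_rot: [[0.0, 0.003, -1.0], [1.0, 0.0, 0.0], [0.0, -1.0, -0.003]]
contact_force: [0.8, 1.3, 0.0]
finger_gap: 0.7
```

Call:
{"op": "drive_tool", "data": {"deltas": [[[0,0,0,0,0,0],[0,0,0,0,0,0],[0,0,0,0,0,0],[0,0,0,0,0,0],[0,0,0,0,0,0],[0,0,0,0,0,0],[0,0,0,0,0,0],[0,0,0,0,0,0]]]}}

```text
t: 87.0
ee_pos: [0.6627, 0.1198, 0.08]
tool_rot: [[-0.0, 0.0, -1.0], [1.0, -0.0, -0.0], [-0.0, -1.0, -0.0]]
contact_force: [-0.1, -0.8, -0.6]
finger_gap: 0.696
```

```bash
python3 - <<'E'
from h import *
s=read_state();g=img("wrist","w32.png")
for lo in(140,160,185):
  b=wdisc(g,((0,0,lo),(179,40,255)),.007,(.6252,.1205));print(b)
go([b[1][0]-.0005,b[1][1]-.0009,.003],np.pi/2)
E
```

```text
(np.float64(0.000918248739057644), array([0.62458219, 0.12117933]), np.float64(0.022599238707803622), array([317.24345884, 154.15762604]), np.int32(3134))
(np.float64(0.0009580650690043053), array([0.62449374, 0.12114737]), np.float64(0.022481783124106217), array([317.23798775, 154.11222186]), np.int32(3101))
(np.float64(0.0009257825329243905), array([0.62449084, 0.12109512]), np.float64(0.022321841073020515), array([317.25700935, 153.97897196]), np.int32(2996))
tcp [0.6627 0.1198 0.08  ] yaw 1.571 ry 0.0002 shift after turn cm [0.04 7.7  3.87] shift now [0.04 7.7  3.87] t 87.05
```

View pics/w32.png

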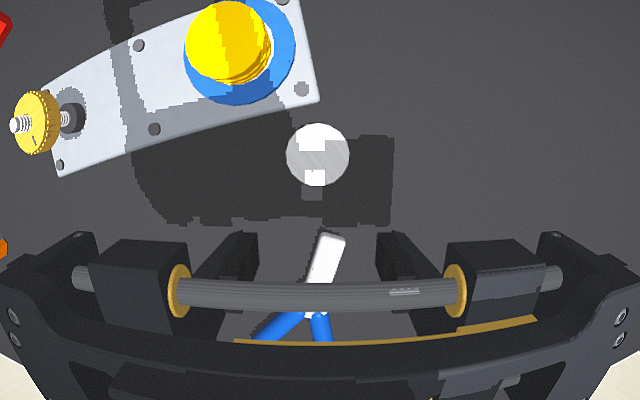

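The steel disc is at (317,154), pliers' nose at (325,250). Move over first, then descend.

Call:
{"op": "drive_tool", "data": {"deltas": [[[0.04,0,1.5,0,0,0],[0,0,1.6,0,0,0],[0,1,0.75,0,0,0],[0,2,0,0,0,0],[0,2.2,0,0,0,0],[0,1.7,0,0,0,0],[0,0.78,0,0,0,0],[0,0,0,0,0,0]]]}}

```text
t: 88.05
ee_pos: [0.6241, 0.1201, 0.0024]
tool_rot: [[-0.0, -0.001, -1.0], [1.0, -0.0, -0.0], [-0.0, -1.0, 0.001]]
contact_force: [0.3, -0.5, -0.2]
finger_gap: 0.703
```

Call:
{"op": "drive_tool", "data": {"deltas": [[[0,0,0,0,0,0],[0,0,0,0,0,0],[0,0,0,0,0,0],[0,0,0,0,0,0],[0,0,0,0,0,0],[0,0,0,0,0,0],[0,0,0,0,0,0],[0,0,0,0,0,0]]], "fingers": -0.4}}

```text
t: 89.05
ee_pos: [0.6249, 0.1202, 0.0039]
tool_rot: [[-0.0, 0.001, -1.0], [1.0, 0.0, -0.0], [0.0, -1.0, -0.001]]
contact_force: [-0.2, 0.2, 6.1]
finger_gap: 0.498
```

```bash
python3 - <<'E'
from h import *
s=read_state();print(s["finger_gap"],s["contact_force"]);g=img("wrist","w33.png")
b=wdisc(g,((0,0,140),(179,40,255)),.007,s["ee_pos"][:2]);print(b,"rel",b[1]-s["ee_pos"][:2]);go([.5516,.0692,.110])
E
```

```text
0.49784854232221865 [-0.16757861  0.19189254  6.05814949]
(np.float64(0.0016743148660858594), array([0.62355929, 0.12125731]), np.float64(0.022707014823228046), array([316.7760058 , 245.35193911]), np.int32(5518)) rel [-0.00132519  0.00102333]
tcp [0.6249 0.1203 0.0039] yaw 1.571 ry -0.0 shift after turn cm [ -5.11 -10.61   7.33] shift now [ -5.1  -10.62   7.32] t 89.1
```

View pics/w33.png

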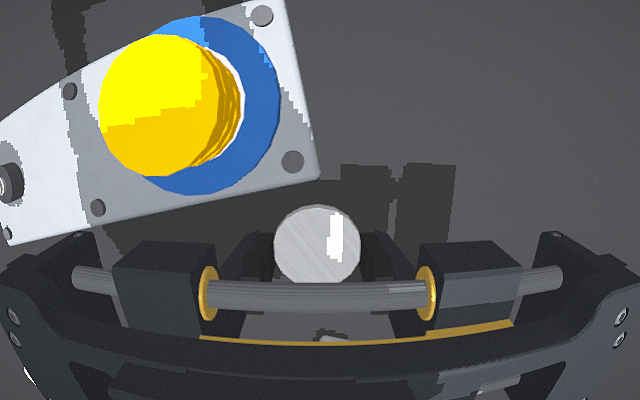

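Gripped at (317,245). Pause at the earlier viewpoint to check that the yellow stack was not shifted.

Call:
{"op": "drive_tool", "data": {"deltas": [[[0,-3,0,0,0,0],[0,-4.5,0,0,0,0],[0,-4.97,0,0,0,0],[-2.5,0,1.8,0,0,0],[-2.6,0,1.87,0,0,0],[0,0,0,0,0,0],[0,0,0,0,0,0],[0,0,0,0,0,0]]]}}

```text
t: 90.1
ee_pos: [0.5878, 0.0698, 0.1275]
tool_rot: [[-0.001, -0.0, -1.0], [1.0, 0.0, -0.001], [0.0, -1.0, 0.0]]
contact_force: [0.0, -0.1, -0.4]
finger_gap: 0.499
```

```bash
python3 - <<'E'
from h import *
chk(4,"w34");s=read_state();print(s["finger_gap"],s["qvel"].round(3));go([.5519,.0692,.0775])
E
```

```text
[0.5878 0.0698 0.1275] 90.1 (np.float64(0.001439086439550352), array([0.55113256, 0.07014827]), np.float64(0.022649612301459243), array([315.82035928, 157.6497006 ]), np.int32(3340))
blue [316.55311705 147.56838422] [ 270  107   93   92 3144] (array([0.55171346, 0.07041552]), np.float64(0.03631010688266358))
T [328.5 175.5] [ 0.5953 -0.0883]
T st [315.2 169.6] [ 0.6138 -0.0488]
T st [241.4 198.2] [0.5306 0.1708]
S [307.5 163.3] [0.5708 0.1117]
S [345.5 192.9] [ 0.6086 -0.0456]
0.5033522924824761 [-0.001 -0.003  0.001 -0.002 -0.002 -0.001]
tcp [0.5878 0.0697 0.1277] yaw 1.5717 ry -0.0 shift after turn cm [-0.05  5.02  3.59] shift now [-0.05  5.02  3.59] t 90.25
```

View pics/w34.png

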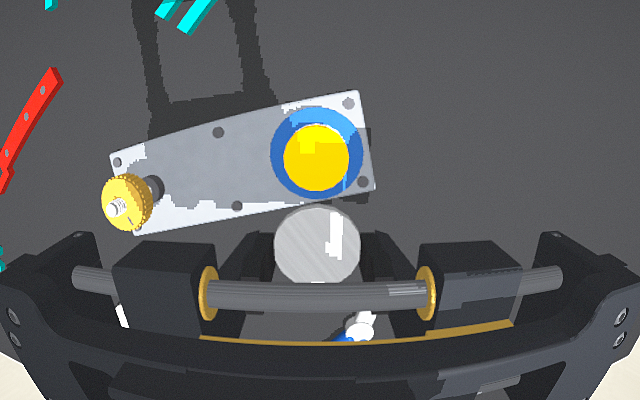

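The yellow stack is unchanged: top disc (0.5511, 0.0701) as before, at (316,158). Place the steel disc.

Call:
{"op": "drive_tool", "data": {"deltas": [[[-0.05,0,1.5,0,0,0],[0,0.5,1.5,0,0,0],[0,1.5,0.59,0,0,0],[0,2,0,0,0,0],[0,1.02,0,0,0,0],[0,0,0,0,0,0],[0,0,0,0,0,0],[0,0,0,0,0,0]]]}}

```text
t: 91.25
ee_pos: [0.5524, 0.0687, 0.0785]
tool_rot: [[-0.0, 0.002, -1.0], [1.0, 0.0, -0.0], [0.0, -1.0, -0.002]]
contact_force: [0.0, 0.0, -0.4]
finger_gap: 0.503
```

```bash
python3 - <<'E'
from h import *
s=read_state();print(s["finger_gap"],s["contact_force"],s["qvel"].round(3));go([.5519,.0692,.0661])
E
```

```text
0.5030958964147432 [ 0.03989814  0.04474903 -0.36607849] [ 0.001  0.001  0.001 -0.002 -0.    -0.002]
tcp [0.5524 0.0687 0.0785] yaw 1.571 ry -0.0 shift after turn cm [0.05 1.24 0.05] shift now [0.05 1.24 0.05] t 91.25
```

Call:
{"op": "drive_tool", "data": {"deltas": [[[0.04,0.5,0.02,0,0,0],[0,0.3,0,0,0,0],[0,0.2,0,0,0,0],[0,0.17,0,0,0,0],[0,0,0,0,0,0],[0,0,0,0,0,0],[0,0,0,0,0,0],[0,0,0,0,0,0]]]}}

```text
t: 92.25
ee_pos: [0.5515, 0.069, 0.066]
tool_rot: [[-0.0, 0.0, -1.0], [1.0, 0.0, -0.0], [0.0, -1.0, -0.0]]
contact_force: [0.0, -0.6, -0.4]
finger_gap: 0.498
```

```bash
python3 - <<'E'
from h import *
s=read_state();print(s["finger_gap"],s["contact_force"],s["qvel"].round(3));go([.5519,.0692,.0661])
E
```

```text
0.4975666831338363 [ 0.02260192 -0.58422407 -0.36447191] [-0.     0.001 -0.     0.001 -0.    -0.001]
tcp [0.5515 0.069  0.066 ] yaw 1.571 ry -0.0 shift after turn cm [ 0.02 -0.01 -0.04] shift now [ 0.02 -0.01 -0.04] t 92.25
```

Call:
{"op": "drive_tool", "data": {"deltas": [[[0,0.02,0,0,0,0],[0,0,0,0,0,0],[0,0,0,0,0,0],[0,0,0,0,0,0],[0,0,0,0,0,0],[0,0,0,0,0,0],[0,0,0,0,0,0],[0,0,0,0,0,0]]], "fingers": 0.4}}

```text
t: 93.25
ee_pos: [0.5514, 0.0691, 0.0658]
tool_rot: [[-0.0, -0.0, -1.0], [1.0, -0.0, -0.0], [-0.0, -1.0, 0.0]]
contact_force: [-0.3, 0.5, 0.3]
finger_gap: 0.7
```

Call:
{"op": "drive_tool", "data": {"deltas": [[[0,-1,0,0,0,0],[0,-3,0,0,0,0],[0,-3,0,0,0,0],[0,0,-1.7,0,0,0],[0,0,-2,0,0,0],[0,0,0,0,0,0],[0,0,0,0,0,0],[0,0,0,0,0,0]]]}}

```text
t: 94.25
ee_pos: [0.5875, 0.069, 0.1351]
tool_rot: [[-0.0, -0.002, -1.0], [1.0, -0.0, -0.0], [-0.0, -1.0, 0.002]]
contact_force: [0.0, 0.1, -0.2]
finger_gap: 0.701
```

```bash
python3 - <<'E'
from h import *
s=read_state();print(s["ee_pos"],s["qvel"].round(3));g=img("wrist","w35.png")
for lo in (160,185): print(wdisc(g,((0,0,lo),(179,40,255)),.069,(.552,.07)))
for a,st,m in blobs(g,*BLUE,300): print("blue",a,st,circ(g,m,.034)[:2])
E
```

```text
[0.58749768 0.06904946 0.13505836] [ 0.001 -0.005 -0.002 -0.001  0.001 -0.001]
(np.float64(0.0015760062138862893), array([0.55043657, 0.07019874]), np.float64(0.022823099832456378), array([317.04145389, 157.63532592]), np.int32(3329))
(np.float64(0.0015673460804839342), array([0.55044369, 0.07018569]), np.float64(0.022810948258584356), array([317.02916416, 157.64642213]), np.int32(3326))
blue [317.44704215 145.82040383] [ 273  108   90   89 2823] (array([0.55177789, 0.07037984]), np.float64(0.0363390468297995))
```

View pics/w35.png

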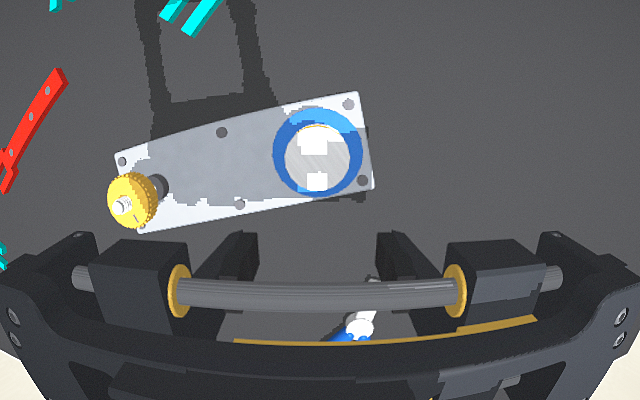

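The steel disc is back at (317,158), about 1 mm off the ring centre. Now turn towards the bar.

Call:
{"op": "drive_tool", "data": {"deltas": [[[0,-1,0,0,0.16,0],[0,0,0,0,0.16,0],[0,0,0,0,0.16,0],[0,0,0,0,0.16,0],[0,0,0,0,0.16,0],[0,0,0,0,0.16,0],[0,0,0,0,0,0],[0,0,0,0,0,0]]]}}

```text
t: 95.3
ee_pos: [0.5882, 0.0691, 0.1458]
tool_rot: [[0.818, -0.0, -0.576], [0.576, -0.0, 0.818], [-0.0, -1.0, 0.0]]
contact_force: [-0.3, -0.4, 0.7]
finger_gap: 0.698
```

```bash
python3 - <<'E'
from h import *
s=read_state();go([.535,-.335,.10]);S=img("side");print(barpose(S,.012))
E
```

```text
tcp [0.5882 0.0691 0.1458] yaw 0.6136 ry -0.0 shift after turn cm [-27.61   4.58 -29.97] shift now [-27.61   4.58 -29.97] t 95.3
(array([ 0.51104547, -0.30795412]), np.float64(-0.9611755051196518), [51.91796112060547, 211.95803833007812], np.float64(0.030668034073758715), array([369.74789916, 280.42521008]))
```

Call:
{"op": "drive_tool", "data": {"deltas": [[[-2.5,0,-2.7,0,0,0],[-3.3,0,-3.6,0,0,0],[-3.3,0,-3.6,0,0,0],[-3.3,0,-3.6,0,0,0],[-3.3,0,-3.6,0,0,0],[-3.3,0,-3.6,0,0,0],[-3.3,0,-3.6,0,0,0],[-3.3,0,-3.6,0,0,0]]], "fingers": 0}}

```text
t: 96.35
ee_pos: [0.5384, -0.3079, 0.1459]
tool_rot: [[0.818, 0.0, -0.575], [0.575, -0.0, 0.818], [0.0, -1.0, -0.0]]
contact_force: [0.5, 0.3, -0.2]
finger_gap: 0.5
```

Call:
{"op": "drive_tool", "data": {"deltas": [[[-2.0,1.5,-2.07,0,0,0],[0,3.08,0,0,0,0],[0,0,0,0,0,0],[0,0,0,0,0,0],[0,0,0,0,0,0],[0,0,0,0,0,0],[0,0,0,0,0,0],[0,0,0,0,0,0]]]}}

```text
t: 97.35
ee_pos: [0.5344, -0.3347, 0.1003]
tool_rot: [[0.819, 0.0, -0.574], [0.574, -0.0, 0.819], [0.0, -1.0, -0.0]]
contact_force: [-1.1, -0.3, -0.1]
finger_gap: 0.499
```

```bash
python3 - <<'E'
from h import *
s=read_state();print(s["ee_pos"],s["qvel"].round(3));g=img("wrist","w36.png")
p=barpose(g,.012);print(p);go([p[0][0],p[0][1],.003],p[1]+np.pi/2)
E
```

```text
[ 0.53441997 -0.33470584  0.10029144] [-0.002  0.003  0.001  0.001 -0.001  0.001]
(array([ 0.51327342, -0.3050384 ]), np.float64(-0.9596964437544351), [43.90125274658203, 207.80714416503906], np.float64(0.0255084162441588), array([314.76301449, 150.8813913 ]))
tcp [ 0.5344 -0.3347  0.1002] yaw 0.6111 ry 0.0 shift after turn cm [-0.02  9.72  3.64] shift now [-0.02  9.72  3.64] t 97.4
```

View pics/w36.png

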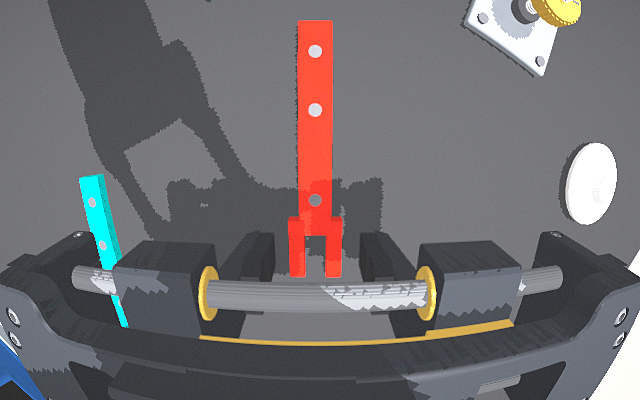

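The red bar is straight ahead of the gripper, heel at (315,21) and fork at (315,277). It is aligned, so go over its centre and descend.

Call:
{"op": "drive_tool", "data": {"deltas": [[[-0.1,0,1.8,0,0,0],[0,1,1.84,0,0,0],[0,2.2,0,0,0,0],[0,2.5,0,0,0,0],[0,2.2,0,0,0,0],[0,1.2,0,0,0,0],[0,0.55,0,0,0,0],[0,0,0,0,0,0]]]}}

```text
t: 98.4
ee_pos: [0.5127, -0.3056, 0.0036]
tool_rot: [[0.819, 0.0, -0.574], [0.574, -0.0, 0.819], [0.0, -1.0, -0.0]]
contact_force: [-0.8, -1.2, -0.2]
finger_gap: 0.499
```

Call:
{"op": "drive_tool", "data": {"deltas": [[[0,0,0,0,0,0],[0,0,0,0,0,0],[0,0,0,0,0,0],[0,0,0,0,0,0],[0,0,0,0,0,0],[0,0,0,0,0,0],[0,0,0,0,0,0],[0,0,0,0,0,0]]], "fingers": -0.9}}

```text
t: 99.4
ee_pos: [0.5131, -0.3059, 0.0043]
tool_rot: [[0.819, 0.001, -0.574], [0.574, -0.001, 0.819], [0.0, -1.0, -0.001]]
contact_force: [-0.7, 0.6, 5.3]
finger_gap: 0.294
```

Call:
{"op": "drive_tool", "data": {"deltas": [[[0,-1,0,0,0,0],[0,-3,0,0,0,0],[0,-4,0,0,0,0],[0,-4,0,0,0,0],[0,-1,0,0,0,0],[0,0,0,0,0,0],[0,0,0,0,0,0],[0,0,0,0,0,0]]]}}

```text
t: 100.4
ee_pos: [0.5114, -0.3047, 0.1313]
tool_rot: [[0.819, -0.003, -0.574], [0.574, 0.002, 0.819], [-0.001, -1.0, 0.003]]
contact_force: [-0.5, -0.3, -2.1]
finger_gap: 0.291
```

```bash
python3 - <<'E'
from h import *
s=read_state();print(s["ee_pos"],s["finger_gap"],s["qvel"].round(3));g=img("wrist","w37.png")
p=barpose(g,s["ee_pos"][2]+.009);print(p);go([.567,-.009,.14],.199)
E
```

```text
[ 0.51140121 -0.30472374  0.13128376] 0.29060143220246193 [-0.001 -0.005 -0.009 -0.    -0.001  0.001]Traceback (most recent call last):
  File "<stdin>", line 3, in <module>
  File "h.py", line 88, in barpose
    if np.ptp(W[L>.06])<np.ptp(W[L<-.06]): ax=-ax;a+=np.pi;L=-L;W=-W
       ~~~~~~^^^^^^^^^^
    return _methods._ptp(a, axis=axis, out=out, **kwargs)
           ~~~~~~~~~~~~~^^^^^^^^^^^^^^^^^^^^^^^^^^^^^^^^^
    umr_maximum(a, axis, None, out, keepdims),
    ~~~~~~~~~~~^^^^^^^^^^^^^^^^^^^^^^^^^^^^^^
ValueError: zero-size array to reduction operation maximum which has no identity
```

View pics/w37.png

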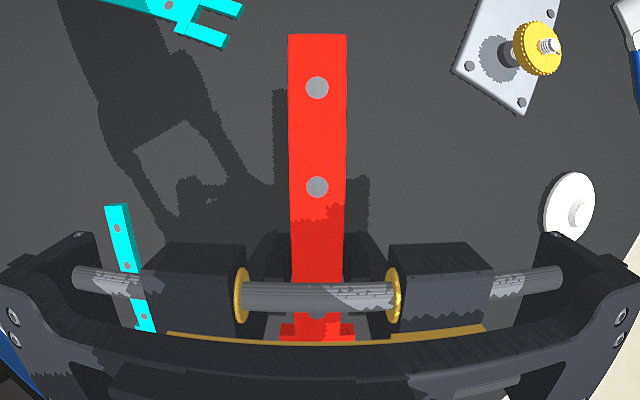

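The bar is gripped at its middle; heel end at (317,34), edges u = 288–347. Work out where the bar's centre lies in the tool frame.

```bash
python3 - <<'E'
from h import *
s=read_state();R=s["tool_rot"];g=img("wrist");z=s["ee_pos"][2]+.0077
b=max(blobs(g,*RED,500),key=lambda q:q[1][4]);m=b[2]
def tl(u,v): return R.T@(plane(g,u,v,z)-s["ee_pos"])
rows=[]
for v in range(45,225,6):
    u=np.flatnonzero(m[v,260:380])+260
    if len(u)>20:
        a,c=tl(u.min()-.5,v),tl(u.max()+.5,v);rows.append((v,(a[0]+c[0])/2,(a[2]+c[2])/2,c[0]-a[0]))
r=np.array(rows);k=np.polyfit(r[:,2],r[:,1],1);print("lateral vs z: slope",k[0],"at0 mm",k[1]*1e3,"width",r[:,3].mean()*1e3)
top=[np.flatnonzero(m[:,u]).min() for u in range(295,342)];print("heel v",np.mean(top),"dist mm",tl(318,np.mean(top)-.5)[2]*1e3)
print(b[0],b[1]); 
# grey rivets
for a,st,mm in blobs(g,(0,0,80),(179,80,230),150,700,(295,60,340,205)): print("rivet",a,tl(*a)*1e3)
print(s["ee_pos"],s["qvel"].round(3));go([.567,-.009,.14],.199)
E
```

```text
lateral vs z: slope 0.0010311076455662269 at0 mm 1.053003535719622 width 25.815017422323727
heel v 34.0 dist mm 105.17578173102662
[316.77206383 155.90183771] [  287    34    60   249 13223]
rivet [316.80926431  87.09809264] [ 1.09855389 -7.46271972 80.55261746]
rivet [316.87234043 186.54103343] [ 1.15811639 -7.59579873 35.65307792]
[ 0.51161634 -0.30488211  0.1315982 ] [-0.002 -0.004 -0.01  -0.001 -0.001  0.002]
tcp [ 0.5119 -0.305   0.132 ] yaw 0.611 ry 0.412 shift after turn cm [11.26 -0.8  27.93] shift now [21.5  -0.77 21.09] t 100.5
```

Call:
{"op": "drive_tool", "data": {"deltas": [[[0,0,0,0,0.137,0],[0,0,0,0,0.137,0],[0,0,0,0,0.138,0],[1.3,0,3.2,0,0,0],[1.3,0,3.2,0,0,0],[1.3,0,3.2,0,0,0],[1.3,0,3.2,0,0,0],[1.3,0,3.2,0,0,0]]]}}

```text
t: 101.5
ee_pos: [0.5446, -0.1347, 0.133]
tool_rot: [[0.98, -0.001, -0.198], [0.198, 0.0, 0.98], [-0.001, -1.0, 0.0]]
contact_force: [1.9, -0.1, -1.6]
finger_gap: 0.286
```

Call:
{"op": "drive_tool", "data": {"deltas": [[[1.3,0,3.2,0,0,0],[1.3,0,3.2,0,0,0],[1.3,0,3.2,0,0,0],[0.8,0,2,0,0,0],[0,0,0,0,0,0],[0,0,0,0,0,0],[0,0,0,0,0,0],[0,0,0,0,0,0]]]}}

```text
t: 102.5
ee_pos: [0.5677, -0.0136, 0.1335]
tool_rot: [[0.98, -0.0, -0.197], [0.197, -0.0, 0.98], [-0.0, -1.0, -0.0]]
contact_force: [-0.3, -0.3, -1.8]
finger_gap: 0.287
```

```bash
python3 - <<'E'
from h import *
s=read_state();print(s["finger_gap"],s["qvel"].round(3));go([.5673,-.0093,.105],.199);g=img("wrist","w38.png");S=img("side")
cv2.imwrite("pics/s38.png",cv2.resize(S['frame'][110:230,260:420,::-1],None,fx=5,fy=5,interpolation=cv2.INTER_CUBIC))
E
```

```text
0.28692048185224456 [ 0.004  0.001 -0.001  0.001  0.     0.002]
tcp [ 0.5677 -0.0136  0.1335] yaw 0.1979 ry -0.0011 shift after turn cm [0.04 2.85 0.43] shift now [0.04 2.85 0.43] t 102.5
```

View pics/w38.png

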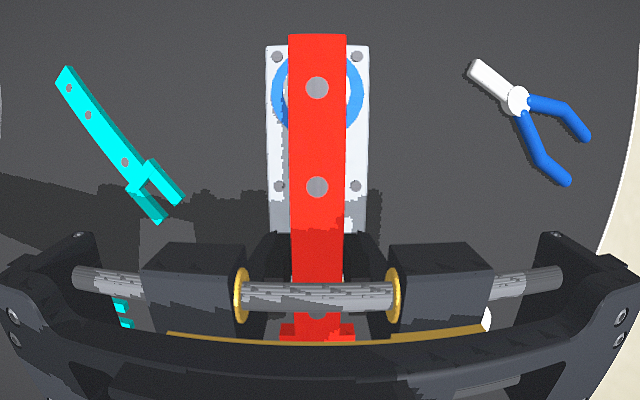

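View pics/s38.png

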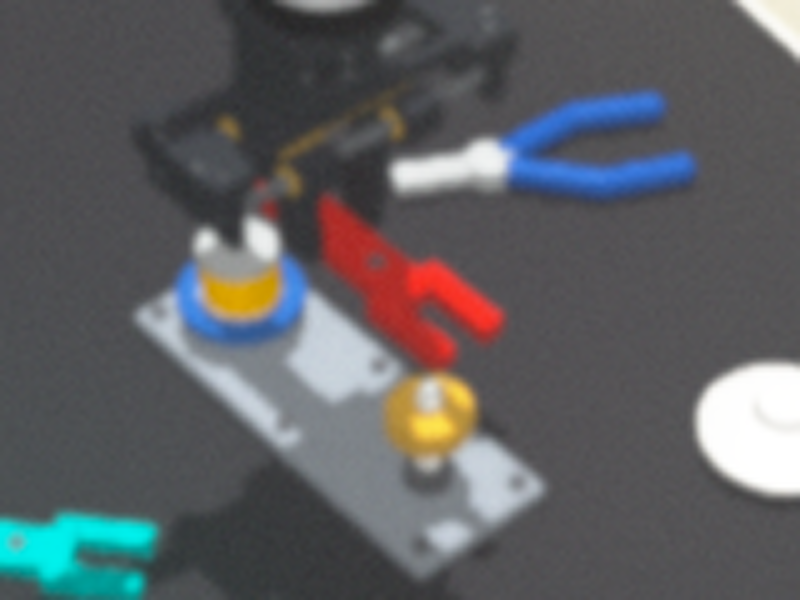

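The held bar is aligned along the stand in the wrist view (u = 288–347), with the fork heading over the rod and the steel disc still in place. Correct the position and lower to just above the rod.

Call:
{"op": "drive_tool", "data": {"deltas": [[[0.04,0,0.43,0,0,0],[0,1,0,0,-0.001,0],[0,1,0,0,0,0],[0,1,0,0,0,0],[0,0,0,0,0,0],[0,0,0,0,0,0],[0,0,0,0,0,0],[0,0,0,0,0,0]]]}}

```text
t: 103.6
ee_pos: [0.5677, -0.0085, 0.1039]
tool_rot: [[0.98, 0.001, -0.199], [0.199, -0.0, 0.98], [0.001, -1.0, -0.0]]
contact_force: [0.3, 0.4, -1.2]
finger_gap: 0.294
```

Call:
{"op": "drive_tool", "data": {"deltas": [[[0,0,0,0,0,0],[0,0,0,0,0,0],[0,0,0,0,0,0],[0,0,0,0,0,0],[0,0,0,0,0,0],[0,0,0,0,0,0],[0,0,0,0,0,0],[0,0,0,0,0,0]]]}}

```text
t: 104.6
ee_pos: [0.5673, -0.0085, 0.1035]
tool_rot: [[0.98, -0.0, -0.199], [0.199, -0.0, 0.98], [-0.0, -1.0, -0.0]]
contact_force: [-0.8, 0.4, -1.3]
finger_gap: 0.29
```

```bash
python3 - <<'E'
from h import *
s=read_state();print(s["finger_gap"],s["qvel"].round(3));go([.5673,-.0093,.080],.199);g=img("wrist","w39.png");S=img("side")
cv2.imwrite("pics/s39.png",cv2.resize(S['frame'][110:230,260:420,::-1],None,fx=5,fy=5,interpolation=cv2.INTER_CUBIC))
R=s["tool_rot"];z=s["ee_pos"][2]+.0077;b=max(blobs(g,*RED,500),key=lambda q:q[1][4]);m=b[2]
top=[np.flatnonzero(m[:,u]).min() for u in range(295,342)]
print("heel",(R.T@(plane(g,318,np.mean(top)-.5,z)-s["ee_pos"]))*1e3)
E
```

```text
0.289922881910973 [ 0.001  0.001 -0.     0.003 -0.     0.002]
tcp [ 0.5673 -0.0085  0.1035] yaw 0.2001 ry 0.0011 shift after turn cm [-0.02  2.35 -0.08] shift now [-0.02  2.35 -0.08] t 104.6
heel [  1.35015901  -7.70417757 105.49532446]
```

View pics/s39.png

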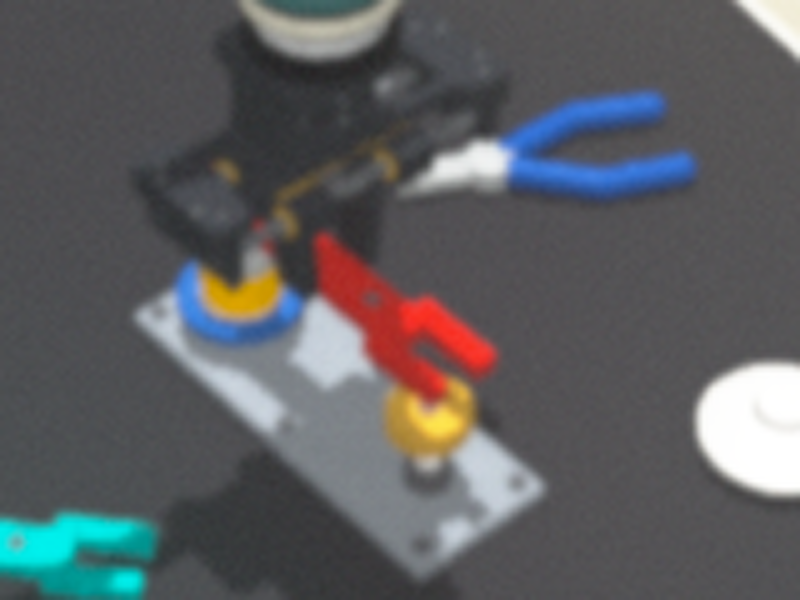

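View pics/w39.png

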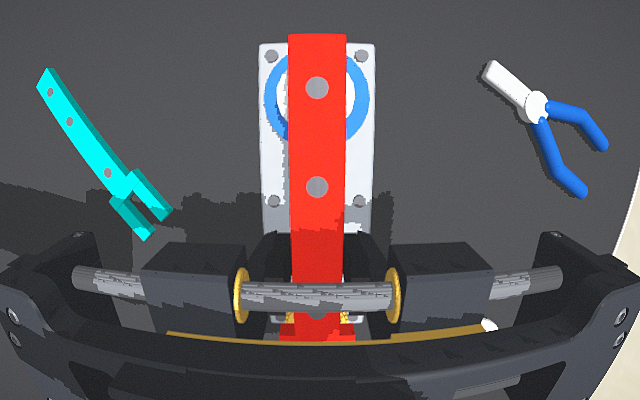

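The bar is centred on the plate ring: bar u = 288–347, ring 265–370. Lower over the rod and check force.

Call:
{"op": "drive_tool", "data": {"deltas": [[[-0.02,0,-0.1,0,0.001,0],[0,0.5,0,0,0,0],[0,0.5,0,0,0,0],[0,0.5,0,0,0,0],[0,0.5,0,0,0,0],[0,0.3,0,0,0,0],[0,0,0,0,0,0],[0,0,0,0,0,0]]]}}

```text
t: 105.7
ee_pos: [0.5675, -0.0095, 0.0806]
tool_rot: [[0.98, 0.0, -0.198], [0.198, -0.0, 0.98], [0.0, -1.0, -0.0]]
contact_force: [0.4, 0.5, -1.9]
finger_gap: 0.288
```

```bash
python3 - <<'E'
from h import *
s=read_state();print(s["finger_gap"],s["contact_force"],s["moment"],s["qvel"].round(3));go([.5673,-.0093,.0735],.199);S=img("side")
cv2.imwrite("pics/s40.png",cv2.resize(S['frame'][110:230,260:420,::-1],None,fx=5,fy=5,interpolation=cv2.INTER_CUBIC))
E
```

```text
0.2877075066907343 [ 0.40545897  0.51599736 -1.90631644] [-0.05572259  0.0412396   0.04355229] [ 0.    -0.002 -0.002  0.001 -0.    -0.   ]
tcp [ 0.5675 -0.0095  0.0806] yaw 0.199 ry 0.0 shift after turn cm [-0.02  0.71  0.03] shift now [-0.02  0.71  0.03] t 105.7
```

View pics/s40.png

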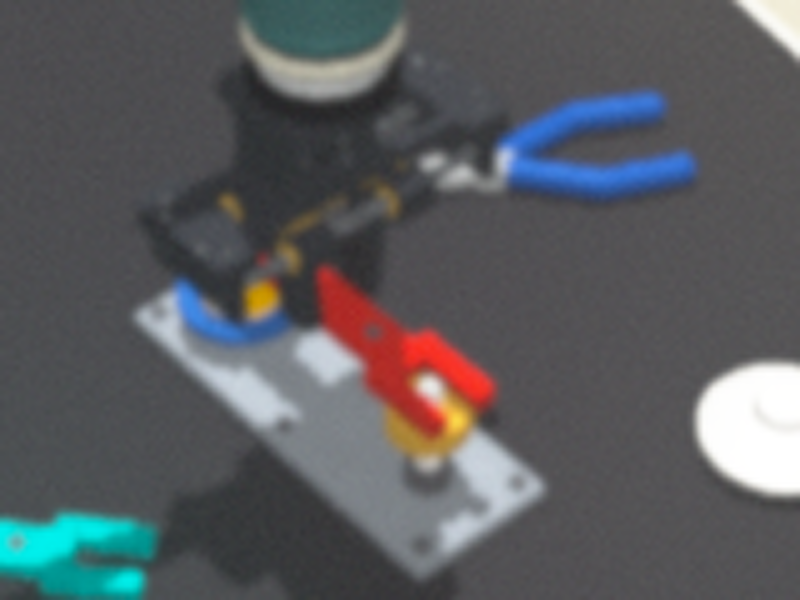

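The rod (crop 430,385) is centred in the fork slot with no contact force. Lower the last 7 mm.

Call:
{"op": "drive_tool", "data": {"deltas": [[[0,0.3,0.02,0,0,0],[0,0.2,0,0,0,0],[0,0.1,0,0,0,0],[0,0.08,0,0,0,0],[0,0,0,0,0,0],[0,0,0,0,0,0],[0,0,0,0,0,0],[0,0,0,0,0,0]]]}}

```text
t: 106.75
ee_pos: [0.5674, -0.0093, 0.0738]
tool_rot: [[0.98, 0.0, -0.198], [0.198, -0.0, 0.98], [0.0, -1.0, -0.0]]
contact_force: [-0.4, -0.7, -2.1]
finger_gap: 0.291
```

Call:
{"op": "drive_tool", "data": {"deltas": [[[0,0.04,0,0,0,0],[0,0,0,0,0,0],[0,0,0,0,0,0],[0,0,0,0,0,0],[0,0,0,0,0,0],[0,0,0,0,0,0],[0,0,0,0,0,0],[0,0,0,0,0,0]]]}}

```text
t: 107.75
ee_pos: [0.5674, -0.0094, 0.0734]
tool_rot: [[0.98, 0.0, -0.198], [0.198, -0.0, 0.98], [0.0, -1.0, -0.0]]
contact_force: [-0.8, 0.8, 0.0]
finger_gap: 0.292
```

Call:
{"op": "drive_tool", "data": {"deltas": [[[0,0.03,0,0,0,0],[0,0,0,0,0,0],[0,0,0,0,0,0],[0,0,0,0,0,0],[0,0,0,0,0,0],[0,0,0,0,0,0],[0,0,0,0,0,0],[0,0,0,0,0,0]]]}}

```text
t: 108.75
ee_pos: [0.5674, -0.0093, 0.0734]
tool_rot: [[0.98, 0.0, -0.198], [0.198, -0.0, 0.98], [0.0, -1.0, -0.0]]
contact_force: [-1.3, 0.9, 5.5]
finger_gap: 0.289
```

Call:
{"op": "drive_tool", "data": {"deltas": [[[0,0,0,0,0,0],[0,0,0,0,0,0],[0,0,0,0,0,0],[0,0,0,0,0,0],[0,-0.5,0,0,0,0],[0,-2,0,0,0,0],[0,-3.5,0,0,0,0],[0,-3.5,0,0,0,0]]], "fingers": 0}}

```text
t: 109.75
ee_pos: [0.5671, -0.0093, 0.169]
tool_rot: [[0.98, -0.0, -0.198], [0.198, 0.0, 0.98], [-0.0, -1.0, 0.0]]
contact_force: [0.1, -0.4, 0.2]
finger_gap: 0.5
```

Call:
{"op": "drive_tool", "data": {"deltas": [[[0,-3,0,0,0,0],[0,-3,0,0,0,0],[0,-1,0,0,0,0],[0,0,0,0,0,0],[0,0,0,0,0,0],[0,0,0,0,0,0],[0,0,0,0,0,0],[0,0,0,0,0,0]]]}}

```text
t: 110.75
ee_pos: [0.5671, -0.0093, 0.2375]
tool_rot: [[0.98, -0.001, -0.198], [0.198, 0.0, 0.98], [-0.001, -1.0, 0.0]]
contact_force: [-0.2, -0.3, 0.4]
finger_gap: 0.499
```

```bash
python3 - <<'E'
from h import *
s=read_state();print(s["ee_pos"],s["finger_gap"]);g=img("wrist","w41.png");S=img("side")
cv2.imwrite("pics/s41.png",cv2.resize(S['frame'][110:230,260:420,::-1],None,fx=5,fy=5,interpolation=cv2.INTER_CUBIC))
E
```

```text
[ 0.56713067 -0.00934287  0.23751386] 0.49948805975853516
```

View pics/w41.png

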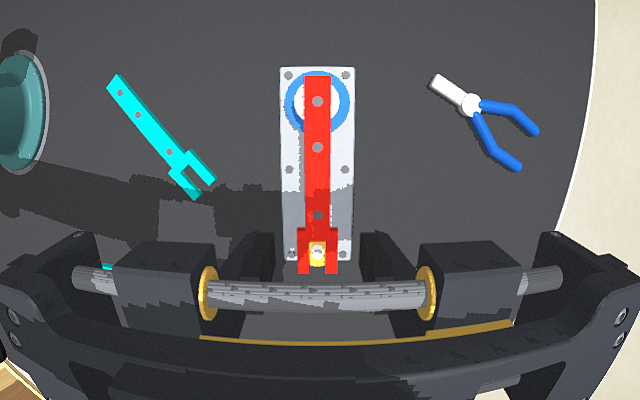

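View pics/s41.png

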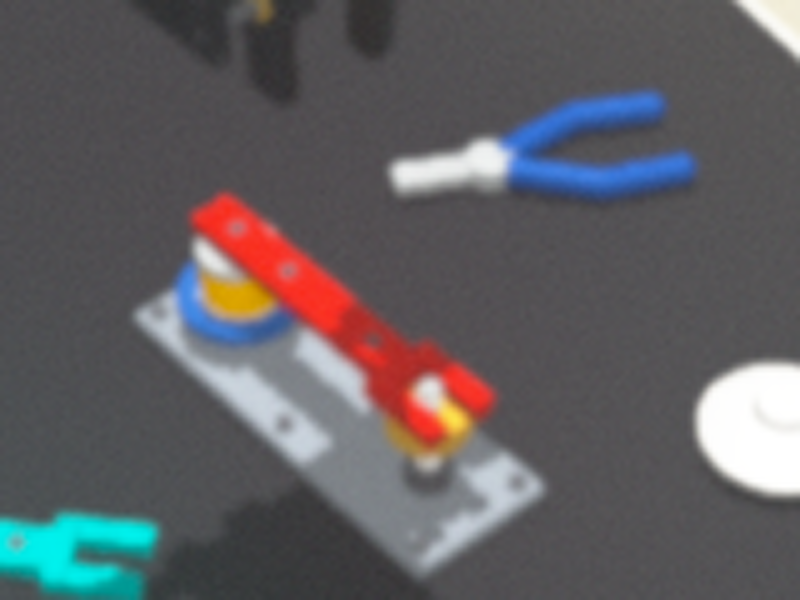

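The bar rests fork astride the rod (317,253), heel rivet over the steel disc (317,100), and everything is standing. Move the arm clear and do a final check from wrist and top.

Call:
{"op": "drive_tool", "data": {"deltas": [[[0,-1,-3,0,0,0],[0,-1,-4,0,0,0],[0,0,-4,0,0,0],[0,0,0,0,0,0],[0,0,0,0,0,0],[0,0,0,0,0,0],[0,0,0,0,0,0],[0,0,0,0,0,0]]]}}

```text
t: 111.85
ee_pos: [0.589, -0.1165, 0.2581]
tool_rot: [[0.98, 0.0, -0.199], [0.199, 0.0, 0.98], [0.0, -1.0, 0.0]]
contact_force: [-0.7, -0.1, -0.2]
finger_gap: 0.496
```

```bash
python3 - <<'E'
from h import *
s=read_state();print(s["ee_pos"],s["qvel"].round(3));g=img("wrist","w42.png");S=img("side");T=img("top","t42.png")
cv2.imwrite("pics/w42c.png",cv2.resize(g['frame'][60:260,200:440,::-1],None,fx=3,fy=3,interpolation=cv2.INTER_CUBIC))
print("bar wrist",barpose(g,.081));print("bar side",barpose(S,.081));print("mask",[ (b[0].round(1),b[1]) for b in blobs(g,*BLUE,300)])
for b in blobs(g,*BLUE,300): print(circ(g,b[2],.034)[:2])
print("rod wanted wrist frame ~(.5834,-.0862), plate (.5517,.0703): mid",(.5834+.5517)/2,(-.0862+.0703)/2, np.arctan2(-.0862-.0703,.5834-.5517))
E
```

```text
[ 0.58901239 -0.11652344  0.25805609] [-0.004  0.001 -0.003 -0.001 -0.002 -0.002]
bar wrist (array([ 0.57018598, -0.01883597]), np.float64(-1.3711862474158636), [43.13703918457031, 185.6176300048828], np.float64(0.024405678771501092), array([316.73443884,  88.59216534]))
bar side (array([ 0.5672134 , -0.01179157]), np.float64(-1.3636595955732034), [50.46714782714844, 216.34823608398438], np.float64(0.028069301836755163), array([328.26530612, 173.4941691 ]))
mask [(array([294.1,  21.4]), array([286,   0,  19,  42, 380], dtype=int32)), (array([339.1,  20.9]), array([330,   0,  18,  42, 386], dtype=int32)), (array([494.7,  54.2]), array([ 461,   22,   72,   74, 1744], dtype=int32))]
(array([0.54143202, 0.06576286]), np.float64(0.026492337756614536))
(array([0.56292676, 0.06909441]), np.float64(0.027328344122054496))
(array([0.79534756, 0.08697519]), np.float64(0.05238439419154549))
rod wanted wrist frame ~(.5834,-.0862), plate (.5517,.0703): mid 0.56755 -0.007949999999999999 -1.3709443729663646
```

View pics/w42c.png

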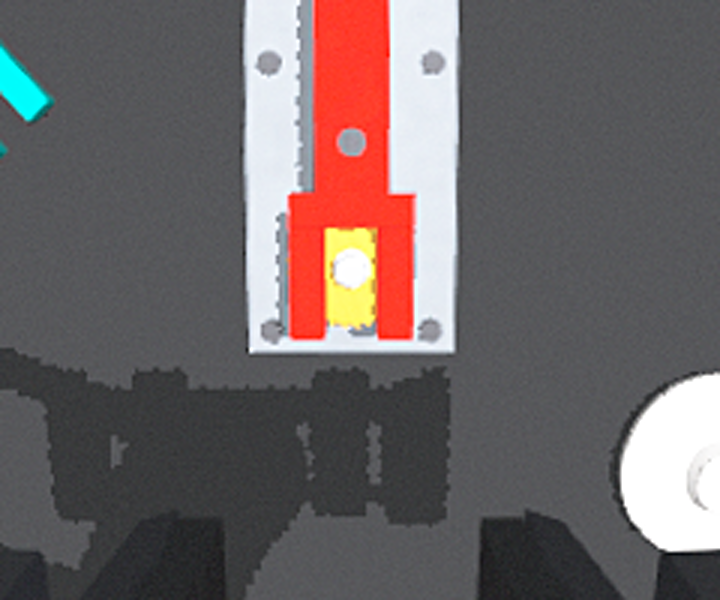

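View pics/t42.png

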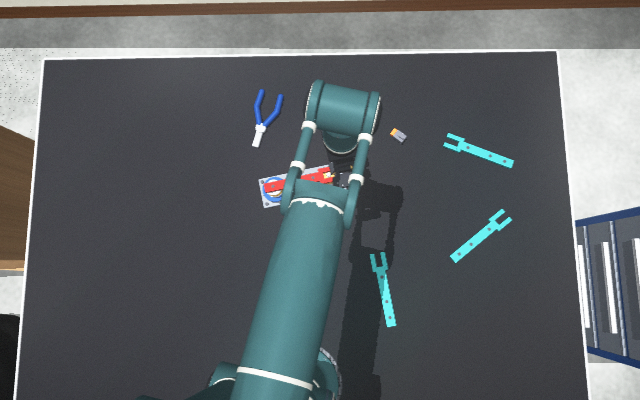

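The rod is centred in the slot and the bar angle (−1.371) matches the stand axis. Move further aside for a clear top view and a level check from two views.

Call:
{"op": "drive_tool", "data": {"deltas": [[[0,-1,-3,0,0,0],[0,-1,-4,0,0,0],[0,0,-4,0,0,0],[0,0,-4,0,0,0],[0,0,-4,0,0,0],[0,0,-3,0,0,0],[0,0,0,0,0,0],[0,0,0,0,0,0]]]}}

```text
t: 113.0
ee_pos: [0.6324, -0.3322, 0.2777]
tool_rot: [[0.98, -0.001, -0.198], [0.198, 0.001, 0.98], [-0.0, -1.0, 0.001]]
contact_force: [0.2, -0.7, -1.0]
finger_gap: 0.502
```

```bash
python3 - <<'E'
from h import *
s=read_state();T=img("top","t43.png");S=img("side")
RT=((0,90,100),(8,255,255))
def ends(g,roi):
    m=sum(b[2] for b in blobs(g,*RT,30,3000,roi)).astype(np.uint8)
    h=cv2.convexHull(np.argwhere(m>0)[:,::-1].astype(np.int32))
    return cv2.minAreaRect(h),m.sum(),h
for n,g,roi in(("T",T,(250,150,360,215)),("S",S,(285,140,365,205))):
    r,a,h=ends(g,roi);print(n,r,a);bp=cv2.boxPoints(r);print(bp.round(1).tolist(), [plane(g,*p,.081)[:2].round(4).tolist() for p in bp])
cv2.imwrite("pics/t43c.png",cv2.resize(T['frame'][145:220,245:365,::-1],None,fx=6,fy=6,interpolation=cv2.INTER_CUBIC))
cv2.imwrite("pics/s43c.png",cv2.resize(S['frame'][135:225,280:380,::-1],None,fx=6,fy=6,interpolation=cv2.INTER_CUBIC))
E
```

```text
T ((300.9038391113281, 180.0192413330078), (15.689291954040527, 73.15132141113281), 78.69007110595703) 662
[[263.5, 179.5], [335.20001220703125, 165.1999969482422], [338.29998779296875, 180.5], [266.6000061035156, 194.89999389648438]] [[0.5714, 0.095], [0.6096, -0.108], [0.5651, -0.116], [0.5273, 0.086]]
S ((326.56005859375, 173.9199981689453), (72.0, 17.200000762939453), 36.869895935058594) 764
[[292.6000061035156, 159.1999969482422], [302.8999938964844, 145.39999389648438], [360.5, 188.60000610351562], [350.20001220703125, 202.39999389648438]] [[0.5106, 0.074], [0.5601, 0.1108], [0.6145, -0.1105], [0.5679, -0.1382]]
```

View pics/t43c.png

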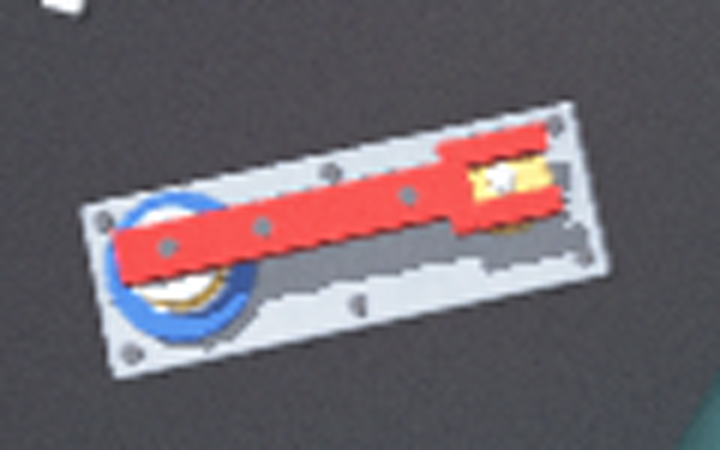

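View pics/s43c.png

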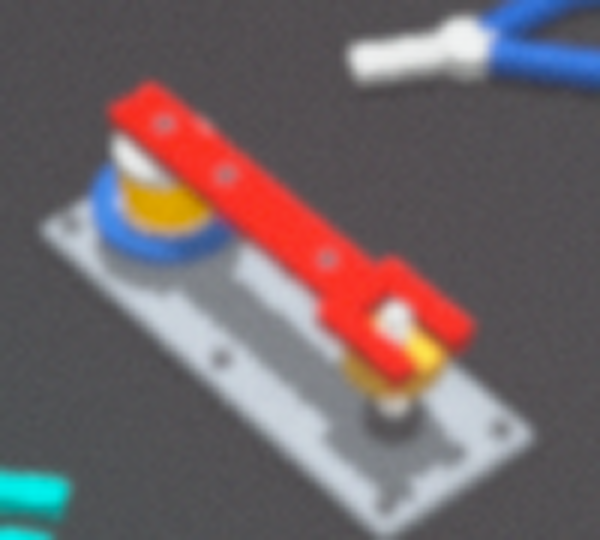

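```bash
python3 - <<'E'
from h import *
T=img("top");S=img("side")
def riv(g,u,v):
    q=g["frame"][int(v)-4:int(v)+5,int(u)-4:int(u)+5].astype(float);w=255-q[...,0]
    yy,xx=np.mgrid[-4:5,-4:5];w=np.clip(w-np.median(w)-15,0,None)*((xx**2+yy**2)<12);return int(u)+(w*xx).sum()/w.sum(),int(v)+(w*yy).sum()/w.sum()
P=[]
for t,s in(((273,186),(307,155.5)),((289,183),(317.5,164)),((313,177.5),(334.5,178.2))):
    a,b=riv(T,*t),riv(S,*s);x=tri([(T,*a),(S,*b)]);print(np.round(a,1),np.round(b,1),x[0].round(4),np.round(x[1],4))
for n,p in(("pliers",(258,134)),("horn",(348,118)),("plug",(399,135))): print(n,p)
for b in blobs(T,(0,0,140),(179,60,255),60,900,(240,90,420,150)): print(b[0].round(1),b[1][4])
E
```

```text
[272.6 185.8] [306.9 155.2] [0.5524 0.0695 0.0807] [0.0006 0.0006]
[288.3 182.4] [317.2 163.6] [0.5613 0.0251 0.0815] [0.0005 0.0005]
[312.6 177.2] [334.2 177.7] [ 0.5754 -0.0435  0.0812] [0.0004 0.0004]
pliers (258, 134)
horn (348, 118)
plug (399, 135)
[348.3 118.2] 694
[411.5 121.4] 102
[258.1 134.3] 180
```

The bar's rivets triangulate at 80.7, 81.5 and 81.2 mm, so it is level. The heel is over the plate centre at (0.552, 0.070). Horn and pliers have not moved, and the plug was still in place in the previous top picture. Handing in.

```bash
python3 -c "
from bench import hand_in;print(hand_in())"
```

```text
the job is handed in; nothing more can be done
None
```

The levelling stand is ready and the job was handed in at about t = 113 s of the 210 s allowed, with the arm clear of everything.

- **Stack:** Four yellow discs were present. All four are on the blue plate with the steel disc on top. By wrist camera the yellow discs lie within about 1 mm of the ring centre. The steel disc is the least centred, at about 1.3 mm.
- **Collar:** I turned it about 5.2 rad in two strokes. Touching both with the closed fingertips gave 69.4 mm for the collar top and 69.4 mm for the stack top; the sizes in the task give 69 mm.
- **Knock:** After the collar was set, the steel disc was found knocked off onto the bench. I checked that the yellow stack had not moved, picked the disc up and put it back before laying the bar. I did not touch-probe its height a second time.
- **Bar:** The fork is astride the rod, centred in the slot and resting on the collar. The other end is over the steel disc's middle to within about 2 mm. Rivets along the bar measure 80.7, 81.5 and 81.2 mm high, level within measuring error.
- **Things to leave alone:** The pliers and horn are where they started. The plug was hidden in the last picture, but had not moved in the one before it.
- **Disagreements:** The cameras differed from each other and from the arm's own readings by 1–3 mm, within about the stated calibration. I placed by matched views and by touch instead.

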